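Empty the egg warmer

ROBOT

A 6-joint arm with a two-finger parallel gripper is mounted at the origin on a cart in front of the work surface, level with it; the furniture and walls round the work are solid. World frame = base frame: x ahead of the robot, y to its left, z up, the work surface at z = 0. Lengths are in mm, angles in degrees, forces in N, time in s.
With the tool pointing down it reaches from about 350 to 850 mm from the base axis. Payload 8.1 kg.
Tool frame: the origin (TCP) lies at the very end of the fingers, on their centre line; the grasp point (between the pads) lies 19 mm behind it; z points along the fingers, y is the direction in which the jaws open and shut (so a half turn about z gives the same grasp; the last joint's range is limited). The gripper opens to 85 mm and grips with 20 to 120 N. Pads are 22 mm wide; open, the fingers measure 114 mm over their backs; the gripper's body (76 mm by 85 mm) begins 54 mm behind the grasp point. The pads swing forward as they close: fully open they stand 13 mm farther back than shut.
Start: joints at [59.45, 7.471, 85.268, -0, 87.261, -4.893], TCP at [259.77, 540.856, 231.292] pointing down, gripper open.
Joint ranges: [-169.43, 169.43], [-51.17, 129.36], [1.28, 143.12], [-76.62, 256.62], [0, 156.53], [-152.29, 152.29]. Speed limits (degrees/s): [136.94, 136.94, 159.86, 180, 180, 180].

INTERFACE

Orientations are given as [roll, pitch, yaw] about the fixed x, y, z axes, in that order (R = Rz(yaw) Ry(pitch) Rx(roll)).
In Python, from bench import r, eyes gives the robot as it stands. The module is installed in compiled form; this text tells all that it offers.
- The arm moves only by the tool play_rows, never from a script. Its argument "deltas" is a list of rows, each a list of 3 entries, a list of its own where there are three numbers: the shift along the tool's x, y, z in m, then the turn, a rotation vector about the tool's x, y, z in rad, then the closure, from 0 (fully open) to 1 (shut). A call has 1 to 8 rows; each row shifts and turns the pose as measured when the row begins, along the tool's axes as they then stand; what a row does not reach is not made up. A row lasts 1/8 s, in which the tool goes at most 62.5 mm and 10.7 degrees, less where a joint would pass 70% of its speed; a pose out of reach is approached as far as the arm can. A call with a gripper value outside its range is refused whole. The fingers move at their own pace and stop on an object; "force" is the grip in N (left out, the last holds). Time passes only in rows, so rows that do not move let the fingers close. It gives the time, the measured TCP pose, the force and the opening at its end, in the units of the state.
- r.sense(): the state, without advancing time (a new reading comes with each control period).
- eyes.snapshot(name): name is "scene" or "side" or "wrist"; returns the picture (400x640x3 uint8, red, green, blue); there is no depth.
- eyes.get_calibration(name): a dict with "mtx" (3x3 intrinsics, pixels), "D" ([k1, k2, p1, p2, k3] as OpenCV has them; the pictures are not rectified), "R" (3x3) and "t" (3): a world point X has camera coordinates R X + t; the wrist camera has in their place "T_tool_cam" (4x4, takes a point from camera to tool coordinates, whose origin is the TCP and whose axes are the flange's). Camera axes: x right, y down, z forward; pixel columns grow to the right and rows downward; lengths in mm; the calibration is good to about 2 mm. A picture is of the moment at which its call begins: read the wrist's pose just before it. get_calibration takes no time and is no camera call.
- r.hand_in(): hands the job in, once; it reports no verdict.
The state is a dict: "time": time; "joint_pos": joint angles; "qd": joint speeds; "joint_efforts": joint torques, N m; "tool_pos": TCP position; "tcp_rot": TCP orientation; "ft_force": force on the tool from outside, world axes, zero at the start; "wrist_torque": the same for the moment, N m; "finger_gap": finger opening in mm.
Only numpy, scipy, OpenCV 4.12 (cv2) and the standard library are available. Lean on these libraries where they do the work, as an engineer would, in place of code of your own. Each camera call takes 0.05 s, during which the arm holds its last target. There are 200 camera calls.

TASK

Empty the egg warmer: first open its vent by working the lever through the zigzag gate from the near notch to the far notch, then turn the bayonet lid anticlockwise until it stops, lift it free and set it down upright on the bench, clear of the warmer and the tray. Take out every dummy egg and lay it in the empty tray on the right, without dropping it from a height; with the lid off, work the lever back to the near notch so the vent is shut, and leave the other things on the bench alone.

Things in the scene. Friction and masses are not known exactly. Their poses are not given: they have to be found in the camera images.
- warmer: egg warmer, fixed: a grey plinth 170 (x) x 290 (y) x 20 mm. Origin under its centre on the bench; x runs away from the robot (within 0.25 rad), y to the left, z up. It carries a round drum with the bayonet lid (axis at x 0, y -55 mm) and an aluminium vent gate (centre at x 0, y +85 mm)
- gate (a point): centre of the gate cover (104 x 96 mm), on its top, 34 mm above the bench; axes as the warmer's. Z-shaped slot 14 mm wide in three straight legs; the stem's middle runs, in mm (x, y) from here: near notch, shut (-24, -20); 24 along x to (0, -20); 40 along y to (0, 20); 24 along x to the far notch, vent open (24, 20)
- lever_grip (a point): centre of the vent lever's upright black grip, a cylinder 24 mm in diameter, 40 mm high, lower end 10 mm above the gate cover. Its 10 mm stem goes through the slot to a 40 mm disc that slides under the cover, so it cannot be lifted out; it slides freely with 2 mm play and stays where left. Starts in the near notch
- deck (a point): centre of the round egg deck, on its top (44 mm above the bench), on the lid's axis; axes as the warmer's. Radius 56 mm. Four egg cups, rings 23 mm wide and 9 mm high, stand at (+-25, +-25) mm; an egg in one has its centre about 21 mm above the deck. Round it, at radius 64 to 79 mm, up to 47 mm above the bench, three steel keepers with slots between
- lid_grip (a point): centre of the lid's grip, an upright rib 56 (x, along it) x 14 x 44 mm on the middle of the lid's top; the lid's rim is 81 mm below. At the start the lid is locked, the rib's x 0.5 to 0.95 rad clockwise (from above) of the warmer's x. Turned anticlockwise it meets firm stops at 0 to 0.03 rad past the warmer's x; from 0.15 rad before the stops on it lifts straight off
- lid: the lid: round white cover 124 mm in diameter, 60 mm high without its rib, open below, 0.18 to 0.35 kg; origin at the centre of its rim. Three steel lugs 14 mm wide stick out at the rim (142 mm over all) and are held under the keepers when locked. 2 mm play all round. On the drum the rim stands 34 mm above the bench and 10 mm below the deck's top
- egg_0_mid (a point): centre of a wooden dummy egg, 25 mm thick and 30 mm long (along its y), 11 g; at the start each egg that is present lies level in one of the four egg cups on the round deck. Two to four eggs are present
- egg_1_mid (a point): centre of a wooden dummy egg, 25 mm thick and 30 mm long (along its y), 11 g; at the start each egg that is present lies level in one of the four egg cups on the round deck. Two to four eggs are present
- egg_2_mid (a point): centre of a wooden dummy egg, 25 mm thick and 30 mm long (along its y), 11 g; at the start each egg that is present lies level in one of the four egg cups on the round deck. Two to four eggs are present
- egg_3_mid (a point): centre of a wooden dummy egg, 25 mm thick and 30 mm long (along its y), 11 g; at the start each egg that is present lies level in one of the four egg cups on the round deck. Two to four eggs are present
- egg_0: the same egg as a whole; origin on its underside, 12.5 mm below its centre
- egg_1: the same egg as a whole; origin on its underside, 12.5 mm below its centre
- egg_2: the same egg as a whole; origin on its underside, 12.5 mm below its centre
- egg_3: the same egg as a whole; origin on its underside, 12.5 mm below its centre
- egg_tray: empty loose metal tray, 224 (x) x 329 (y) x 20 mm, on the bench to the right of the warmer (not the farther tray that holds instruments); origin at the centre of its underside. Flat floor 2 mm thick with a low sloping rim, about 200 x 300 mm flat inside
- seed_jar: bystander: jar 76 mm in diameter and 98 mm high, behind the warmer
- drops: bystander: small brown bottle 33 mm in diameter and 70 mm high, behind the warmer
- syringe_3: bystander: white syringe 89 mm long, 10 mm thick, lying at the front left

How it is judged:
By the outcome, as a careful person would: the job done as asked, in the order asked, and still so for the second after the job is handed in, with the robot touching nothing.
Of egg_0, egg_1, egg_2, egg_3 only 2 to 4 are there at a start; the rules pass over those that are not, and their reading is None.
At some moment in a run one of egg_tray may be knocked a few centimetres aside while the robot is not near it.
It also fails if it takes over 210 s, if anything falls off the work surface, if the arm or the gripper's body presses on something with over 40 N, if the wrist force passes 120 N, or if a joint passes its speed limit or range.

## Working session

There is one attempt and no reset: what is moved stays moved. The work goes in short steps, Python scripts to look and compute and a tool call to move; the robot and the scene stay as the last step left them, time stands still between calls to the robot, and variables do not carry over. Pictures are saved under pics/ and viewed, about 12 in all and at most 16, crops included, and the job is handed in when it is done.

Besides the shell and the picture viewer there is one more tool, called as name(argument=value, ...), one argument or row to a line, values as JSON. play_rows: Moves the arm, as the interface text tells. Its arguments: {"type":"object","properties":{"deltas":{"type":"array"},"force":{"type":"number"}},"required":["deltas"]}

```bash
mkdir -p pics
cat > h.py <<'E'
import numpy as np, cv2
from bench import r, eyes
from scipy.spatial.transform import Rotation as Ro
def save(img,n): cv2.imwrite('pics/'+n+'.png',img[:,:,::-1])
def cam(name,st=None):
    c=eyes.get_calibration(name); K=np.array(c['mtx'],float);D=np.array(c['D'],float)
    if 'T_tool_cam' in c:
        T=np.array(c['T_tool_cam'],float); st=st or r.sense()
        W=np.eye(4);W[:3,:3]=Ro.from_euler('xyz',st['tcp_rot'],degrees=True).as_matrix();W[:3,3]=st['tool_pos']
        M=np.linalg.inv(W@T); return K,D,M[:3,:3],M[:3,3]
    return K,D,np.array(c['R'],float),np.array(c['t'],float)
def proj(c,P):
    K,D,R,t=c; return cv2.projectPoints(np.array(P,float).reshape(-1,1,3),cv2.Rodrigues(R)[0],t,K,D)[0].reshape(-1,2)
def back(c,uv,z):
    K,D,R,t=c; n=cv2.undistortPoints(np.array(uv,float).reshape(-1,1,2),K,D).reshape(-1,2)
    d=np.c_[n,np.ones(len(n))]@R; o=-R.T@t
    z=np.broadcast_to(z,len(n)); s=(z-o[2])/d[:,2]; return o+d*s[:,None]
E
python3 - <<'E'
from h import *
s=r.sense();print({k:np.round(v,2).tolist() for k,v in s.items()})
for n in('scene','side'):
    save(eyes.snapshot(n),n+'0')
    K,D,R,t=cam(n);print(n,np.round(-R.T@t),np.round(R[2],2))
print(eyes.get_calibration('wrist')['T_tool_cam'])
E
```

```text
{'time': 0.0, 'joint_pos': [59.45, 7.51, 85.33, -0.0, 87.26, -4.89], 'qd': [0.03, 0.12, -0.03, -0.06, 0.03, -0.01], 'joint_efforts': [-0.0, -56.94, -50.06, -0.0, 0.02, 0.0], 'tool_pos': [259.49, 540.37, 230.26], 'tcp_rot': [-179.89, -0.01, 154.34], 'ft_force': [0.48, 0.52, 1.7], 'wrist_torque': [-0.04, -0.01, 0.06], 'finger_gap': 85.14}
scene [  83. -645. 1119.] [ 0.34  0.53 -0.78]
side [ 334. -873.  831.] [ 0.14  0.78 -0.61]
[[-6.67678393e-05 -9.61395993e-01 -2.75168567e-01  6.90199344e+01]
 [ 9.99999998e-01 -6.14932680e-05 -2.77955354e-05 -4.77479576e-01]
 [ 9.80150193e-06 -2.75168568e-01  9.61395995e-01 -1.41854711e+02]
 [ 0.00000000e+00  0.00000000e+00  0.00000000e+00  1.00000000e+00]]
```

View pics/scene0.png

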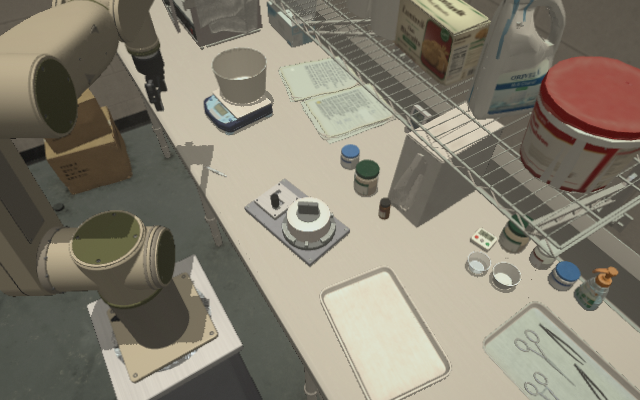

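View pics/side0.png

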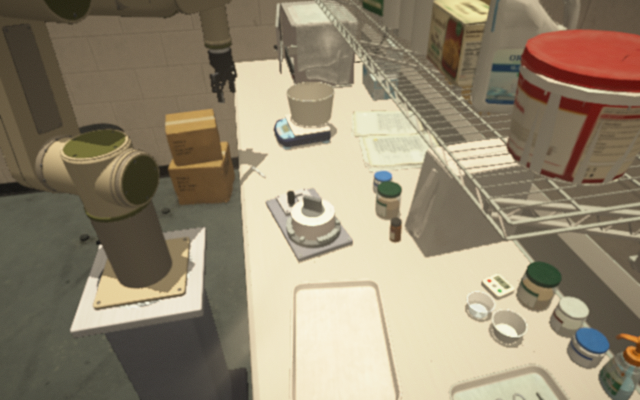

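Scene picture: plinth corners near (246,209), (285,181), (348,229), (311,261), black lever at (275,199), lid rib at (308,208), tray centred near (385,333); jar and bottle lie behind the warmer.

Run:
```python
from h import *
c=cam('scene');np.set_printoptions(precision=1,suppress=True)
p=back(c,[(246,209),(285,181),(348,229),(311,261)],20);print(p,p.mean(0))
for a,b in ((0,1),(1,2),(2,3),(3,0)):print(np.linalg.norm(p[a]-p[b]),np.degrees(np.arctan2(*(p[b]-p[a])[1::-1])))
print('tray',back(c,[(321,297),(389,268),(450,367),(376,399)],20))
print('grip top',back(c,[(275,193)],84),'rib top',back(c,[(298,202),(319,206)],138))
print('drops,jar,',back(c,[(384,218),(366,192),(218,172)],0))
s=cam('side');print('side',back(s,[(267,206),(316,186),(351,238),(304,256)],20),'tray',back(s,[(296,284),(379,284)],20),back(s,[(291,194)],84))
```

```text
[[342.7 209.4  20. ]
 [499.2 246.6  20. ]
 [564.9 -18.   20. ]
 [415.3 -54.4  20. ]] [455.5  95.9  20. ]
160.80552249206963 13.364859960296666
272.65640949879196 -76.05100627741973
153.97816674593653 -166.35233352061735
273.5710627756479 105.37773534980205
tray [[ 380.5 -163.4   20. ]
 [ 587.  -188.3   20. ]
 [ 545.  -481.7   20. ]
 [ 352.2 -446.9   20. ]]
grip top [[426.8 168.7  84. ]] rib top [[447.3  63.9 138. ]
 [489.1  21.1 138. ]]
drops,jar, [[690.6 -30.7   0. ]
 [704.5  83.9   0. ]
 [337.9 415.    0. ]]
side [[341.2 190.5  20. ]
 [511.6 264.2  20. ]
 [563.7 -11.1  20. ]
 [421.1 -54.2  20. ]] tray [[ 385.8 -148.7   20. ]
 [ 591.  -192.6   20. ]] [[416.6 150.   84. ]]
```

```bash
cat >> h.py <<'E'
def plan(pos,yaw,n):
    """rows (tool axes, m / rad) for a straight level-tool move to pos [mm], yaw [deg]"""
    s=r.sense(); p=np.array(s['tool_pos']); R=Ro.from_euler('xyz',s['tcp_rot'],degrees=True)
    Rt=Ro.from_euler('xyz',[180,0,yaw],degrees=True); rv=(R.inv()*Rt).as_rotvec(); d=np.array(pos)-p
    print('from',np.round(p,1),np.round(s['tcp_rot'],1),'d',np.round(d,1),'turn',np.round(np.degrees(rv),1))
    for i in range(n):
        Ri=R*Ro.from_rotvec(rv*i/n); print([np.round(Ri.inv().apply(d/n)/1000,4).tolist(),np.round(rv/n,3).tolist()])
E
python3 - <<'E'
from h import *
print(cam('wrist')[0]); plan([450,110,320],103.8,10)
E
```

```text
[[302.51630459   0.         317.52768719]
 [  0.         302.51630459 197.19894356]
 [  0.           0.           1.        ]]
from [259.5 540.4 230.4] [-179.9   -0.   154.3] d [ 190.5 -430.4   89.6] turn [-0.1  0.  50.5]
[[-0.0358, -0.0306, -0.0089], [-0.0, 0.0, 0.088]]
[[-0.0384, -0.0273, -0.0089], [-0.0, 0.0, 0.088]]
[[-0.0406, -0.0238, -0.0089], [-0.0, 0.0, 0.088]]
[[-0.0426, -0.0201, -0.0089], [-0.0, 0.0, 0.088]]
[[-0.0442, -0.0163, -0.0089], [-0.0, 0.0, 0.088]]
[[-0.0454, -0.0123, -0.0089], [-0.0, 0.0, 0.088]]
[[-0.0463, -0.0083, -0.009], [-0.0, 0.0, 0.088]]
[[-0.0469, -0.0042, -0.009], [-0.0, 0.0, 0.088]]
[[-0.0471, -0.0, -0.009], [-0.0, 0.0, 0.088]]
[[-0.0469, 0.0041, -0.009], [-0.0, 0.0, 0.088]]
```

play_rows(
  deltas=[
    [[-0.036, -0.031, -0.02], [0, 0, 0.088], 0],
    [[-0.038, -0.027, -0.02], [0, 0, 0.088], 0],
    [[-0.041, -0.024, -0.02], [0, 0, 0.088], 0],
    [[-0.043, -0.02, -0.01], [0, 0, 0.088], 0],
    [[-0.044, -0.016, -0.01], [0, 0, 0.088], 0],
    [[-0.045, -0.012, -0.01], [0, 0, 0.088], 0],
    [[-0.046, -0.008, -0.005], [0, 0, 0.088], 0],
    [[-0.047, -0.004, 0], [0, 0, 0.088], 0],
  ],
)

```text
time: 1.1
tool_pos: [411.7, 186.6, 324.7]
tcp_rot: [-179.6, 0.3, 113.1]
ft_force: [0.0, -0.4, -0.6]
finger_gap: 85.5
```

play_rows(
  deltas=[
    [[-0.047, 0, 0], [0, 0, 0.088], 0],
    [[-0.047, 0.004, 0], [0, 0, 0.088], 0],
    [[0, 0, 0], [0, 0, 0], 0],
  ],
)

```text
time: 1.48
tool_pos: [449.3, 94.1, 324.2]
tcp_rot: [-179.5, 0.4, 102.4]
ft_force: [0.2, -0.3, -0.6]
finger_gap: 85.3
```

Run:
```python
from h import *
s=r.sense(); save(eyes.snapshot('wrist'),'w1'); import json; json.dump({k:list(s[k]) for k in('tool_pos','tcp_rot')},open('w1.json','w')); print(s['time'],s['tool_pos'],s['tcp_rot'],s['ft_force'])
```

```text
1.475 [449.30636184  94.11050014 324.18135315] [-179.5476685     0.40066763  102.35597719] [ 0.16532038 -0.29511195 -0.5544019 ]
```

View pics/w1.png

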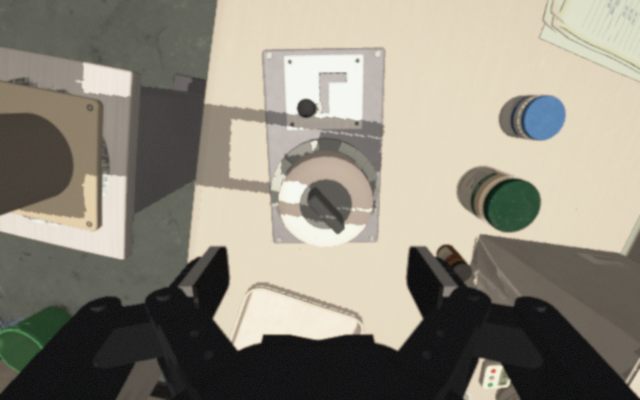

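Wrist view: plinth corners (263,50), (384,48), (379,240), (275,243); grip top at (307,107); rib from (311,190) to (342,231).

Run:
```python
from h import *
import json
np.set_printoptions(precision=1,suppress=True)
c=cam('wrist',json.load(open('w1.json')))
p=back(c,[(263,50),(384,48),(379,240),(275,243)],20);print(p,p.mean(0))
for a,b in ((0,1),(1,2),(2,3),(3,0)):print(np.linalg.norm(p[a]-p[b]),np.degrees(np.arctan2(*(p[b]-p[a])[1::-1])))
print('grip',back(c,[(307,107)],84),'slot legs: far end, corner mid',back(c,[(342,75),(326,76),(326,110)],34))
q=back(c,[(311,190),(342,231)],138);print('rib',q,np.linalg.norm(q[0]-q[1]),q.mean(0),np.degrees(np.arctan2(*(q[1]-q[0])[1::-1])))
print('gate',back(c,[(286,56),(362,52),(365,127),(286,131)],34),back(c,[(286,56),(362,52),(365,127),(286,131)],34).mean(0))
img=cv2.imread('pics/w1.png');cv2.imwrite('pics/w1c.png',cv2.resize(img[40:260,240:410],None,fx=3.2,fy=2.7*3.2/2.7*0.84,interpolation=cv2.INTER_CUBIC))
```

```text
[[343.  222.3  20. ]
 [503.3 260.   20. ]
 [571.9 -14.5  20. ]
 [409.8 -56.   20. ]] [457. 103.  20.]
164.66843900011085 13.213112397128638
282.9517992814822 -75.9625421850371
167.33059375343842 -165.66343828679248
286.20693050803015 103.50155771306714
grip [[419.9 161.4  84. ]] slot legs: far end, corner mid [[455.  211.9  34. ]
 [434.4 206.1  34. ]
 [444.1 162.8  34. ]]
rib [[444.9  74.8 138. ]
 [490.5  34.2 138. ]] 61.10094784734007 [467.7  54.5 138. ] -41.68341019365308
gate [[377.1 219.4  34. ]
 [474.1 245.7  34. ]
 [502.4 152.2  34. ]
 [395.6 123.1  34. ]] [437.3 185.1  34. ]
```

View pics/w1c.png

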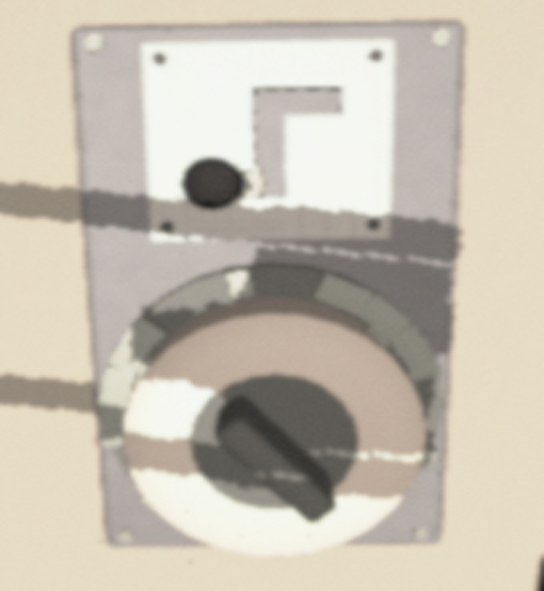

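Run:
```python
from h import *
plan([419,160,130],103.7,5)
```

```text
from [448.9  95.5 324.2] [-179.5    0.4  102.5] d [ -29.9   64.5 -194.2] turn [-0.5  0.4 -1.2]
[[0.0141, -0.0027, 0.0388], [-0.002, 0.001, -0.004]]
[[0.0141, -0.0027, 0.0388], [-0.002, 0.001, -0.004]]
[[0.0141, -0.0027, 0.0388], [-0.002, 0.001, -0.004]]
[[0.014, -0.0027, 0.0388], [-0.002, 0.001, -0.004]]
[[0.014, -0.0027, 0.0388], [-0.002, 0.001, -0.004]]
```

play_rows(
  deltas=[
    [[0.014, -0.003, 0.039], [-0.002, 0.002, -0.004], 0],
    [[0.014, -0.003, 0.039], [-0.002, 0.002, -0.004], 0],
    [[0.014, -0.003, 0.039], [-0.002, 0.002, -0.004], 0],
    [[0.014, -0.003, 0.039], [-0.002, 0.002, -0.004], 0],
    [[0.014, -0.003, 0.036], [-0.002, 0, -0.004], 0],
    [[0, 0, 0], [0, 0, 0], 0],
  ],
)

```text
time: 2.28
tool_pos: [413.4, 168.2, 126.8]
tcp_rot: [179.9, -0.2, 104.4]
ft_force: [-0.5, -0.0, 0.5]
finger_gap: 85.3
```

```bash
cat >> h.py <<'E'
def shot(n):
    s=r.sense(); im=eyes.snapshot('wrist'); save(im,n); import json
    json.dump({k:list(s[k]) for k in('tool_pos','tcp_rot')},open(n+'.json','w')); print(s['time'],np.round(s['tool_pos'],1),np.round(s['tcp_rot'],1),np.round(s['ft_force'],1)); return im
E
python3 - <<'E'
from h import *
shot('w2'); plan([419,160,55],103.7,3)
E
```

```text
2.275 [413.4 168.2 126.8] [179.9  -0.2 104.4] [-0.5 -0.   0.5]
from [415.1 168.1 128.9] [179.7  -0.2 104.4] d [  3.9  -8.1 -73.9] turn [ 0.3 -0.2  0.7]
[[-0.003, 0.0004, 0.0246], [0.002, -0.001, 0.004]]
[[-0.003, 0.0005, 0.0246], [0.002, -0.001, 0.004]]
[[-0.003, 0.0006, 0.0246], [0.002, -0.001, 0.004]]
```

View pics/w2.png

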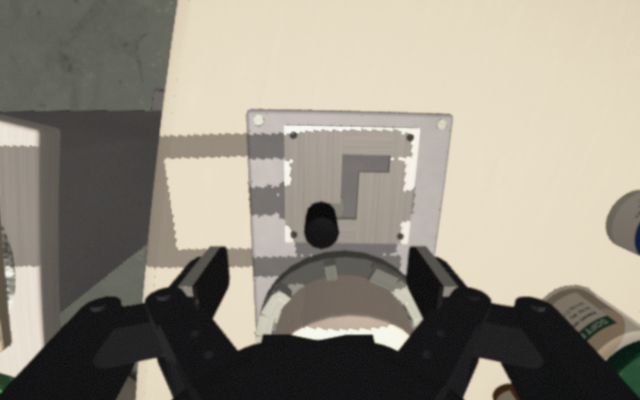

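Grip top centred at (321,233), slot corners at (350,161) and about (350,212), far notch end at (390,161).

Run:
```python
from h import *
import json
np.set_printoptions(precision=1,suppress=True)
c=cam('wrist',json.load(open('w2.json')))
print('grip',back(c,[(321,233)],84))
print('slot farend outer, corner outer, ',back(c,[(390,155),(390,171),(343,155),(343,215),(357,217)],34))
p=back(c,[(286,126),(419,128)],34);print(p,np.degrees(np.arctan2(*(p[1]-p[0])[1::-1])))
p=back(c,[(248,111),(452,115)],20);print(p,np.degrees(np.arctan2(*(p[1]-p[0])[1::-1])))
```

```text
grip [[418.  160.9  84. ]]
slot farend outer, corner outer,  [[459.6 217.5  34. ]
 [463.5 205.5  34. ]
 [424.1 208.3  34. ]
 [437.4 160.9  34. ]
 [449.  162.   34. ]]
[[376.2 218.8  34. ]
 [474.9 242.9  34. ]] 13.72092029208193
[[343.  221.9  20. ]
 [502.3 260.2  20. ]] 13.50272625059985
```

play_rows(
  deltas=[
    [[-0.007, -0.001, 0.03], [0.002, 0, 0.006], 0],
    [[0, 0, 0.025], [0, 0, 0], 0],
    [[0, 0, 0.015], [0, 0, 0], 0],
    [[0, 0, 0], [0, 0, 0], 0],
    [[0, 0, 0], [0, 0, 0], 0],
  ],
)

```text
time: 2.95
tool_pos: [424.1, 163.5, 67.8]
tcp_rot: [178.9, -0.2, 104.2]
ft_force: [0.5, 0.3, 1.2]
finger_gap: 85.0
```

Run:
```python
from h import *
plan([418,160.5,50],103.6,1)
```

```text
from [424.1 163.5  67.8] [178.9  -0.2 104.2] d [ -6.1  -3.  -17.8] turn [ 1.1 -0.2  0.6]
[[-0.0015, -0.007, 0.0177], [0.019, -0.004, 0.01]]
```

play_rows(
  deltas=[
    [[-0.001, -0.007, 0.01], [0.019, -0.004, 0.01], 0],
    [[0, 0, 0.008], [0, 0, 0], 0],
    [[0, 0, 0], [0, 0, 0], 0],
  ],
)

```text
time: 3.32
tool_pos: [418.5, 161.0, 50.2]
tcp_rot: [179.9, 0.0, 103.6]
ft_force: [0.5, 0.0, 0.6]
finger_gap: 85.3
```

Run:
```python
from h import *
plan([418,160.5,50],103.6,1)
```

```text
from [418.5 161.   50.2] [179.9   0.  103.6] d [-0.5 -0.5 -0.2] turn [ 0.1  0.  -0. ]
[[-0.0004, -0.0006, 0.0002], [0.001, 0.0, -0.0]]
```

Excellent; close on the grip.

play_rows(
  deltas=[
    [[0, 0, 0], [0, 0, 0], 1],
    [[0, 0, 0], [0, 0, 0], 1],
    [[0, 0, 0], [0, 0, 0], 1],
    [[0, 0, 0], [0, 0, 0], 1],
    [[0, 0, 0], [0, 0, 0], 1],
    [[0, 0, 0], [0, 0, 0], 1],
  ],
  force=25,
)

```text
time: 4.08
tool_pos: [418.7, 161.1, 50.5]
tcp_rot: [179.9, 0.0, 103.6]
ft_force: [1.0, 0.3, -0.3]
finger_gap: 23.2
```

play_rows(
  deltas=[
    [[0, 0.006, 0], [0, 0, 0], 1],
    [[0, 0.006, 0], [0, 0, 0], 1],
    [[0, 0.006, 0], [0, 0, 0], 1],
    [[0, 0.004, 0], [0, 0, 0], 1],
    [[0, 0, 0], [0, 0, 0], 1],
  ],
)

```text
time: 4.7
tool_pos: [441.9, 166.7, 50.5]
tcp_rot: [179.9, 0.0, 103.6]
ft_force: [0.2, -0.4, 0.6]
finger_gap: 23.6
```

Run:
```python
from h import *
plan([441.3,166,50],103.6,1)
```

```text
from [441.9 166.7  50.5] [179.9   0.  103.6] d [-0.6 -0.7 -0.5] turn [ 0.1  0.  -0. ]
[[-0.0005, -0.0008, 0.0005], [0.002, 0.0, -0.0]]
```

play_rows(
  deltas=[
    [[0.007, -0.001, 0], [0, 0, 0], 1],
    [[0.008, 0, 0], [0, 0, 0], 1],
    [[0.008, 0, 0], [0, 0, 0], 1],
    [[0.008, 0, 0], [0, 0, 0], 1],
    [[0.006, 0, 0], [0, 0, 0], 1],
    [[0, 0, 0], [0, 0, 0], 1],
  ],
)

```text
time: 5.45
tool_pos: [431.1, 205.5, 50.5]
tcp_rot: [179.9, -0.0, 103.6]
ft_force: [-0.4, -0.5, 0.2]
finger_gap: 23.0
```

Run:
```python
from h import *
plan([431.9,204.9,50],103.6,1)
```

```text
from [431.1 205.5  50.5] [179.9  -0.  103.6] d [ 0.8 -0.6 -0.5] turn [ 0.1 -0.   0. ]
[[-0.0008, 0.0006, 0.0005], [0.002, -0.0, 0.001]]
```

play_rows(
  deltas=[
    [[0, 0.006, 0], [0, 0, 0], 1],
    [[0, 0.007, 0], [0, 0, 0], 1],
    [[0, 0.006, 0], [0, 0, 0], 1],
    [[0, 0.005, 0], [0, 0, 0], 1],
    [[0, 0.001, 0], [0, 0, 0], 1],
  ],
)

```text
time: 6.08
tool_pos: [456.6, 211.1, 50.5]
tcp_rot: [-180.0, 0.0, 103.6]
ft_force: [-8.6, -2.2, 11.4]
finger_gap: 23.1
```

Run:
```python
from h import *
plan([455.2,210.5,50],103.6,1); print(r.sense()['ft_force'])
```

```text
from [456.6 211.1  50.5] [-180.     0.   103.6] d [-1.4 -0.6 -0.5] turn [-0.  0. -0.]
[[-0.0003, -0.0015, 0.0005], [-0.001, 0.0, -0.0]]
[-8.60128765 -2.23787078 11.39943275]
```

play_rows(
  deltas=[
    [[0, 0, 0], [0, 0, 0], 0],
    [[0, 0, 0], [0, 0, 0], 0],
    [[0, 0, 0], [0, 0, 0], 0],
    [[0, 0, 0], [0, 0, 0], 0],
    [[0, 0, -0.03], [0, 0, 0], 0],
    [[0, 0, -0.05], [0, 0, 0], 0],
    [[0, 0, -0.05], [0, 0, 0], 0],
    [[0, 0, -0.035], [0, 0, 0], 0],
  ],
)

```text
time: 7.08
tool_pos: [454.3, 210.1, 215.9]
tcp_rot: [-179.6, 0.1, 103.6]
ft_force: [-0.1, 0.2, -1.0]
finger_gap: 85.6
```

Run:
```python
from h import *
plan([469.5,49.2,215],137,4); print(r.sense()['ft_force'])
```

```text
from [454.3 210.1 215.9] [-1.796e+02  1.000e-01  1.036e+02] d [  15.2 -160.9   -0.9] turn [ -0.4  -0.1 -33.4]
[[-0.04, -0.0057, 0.0003], [-0.002, -0.0, -0.146]]
[[-0.0387, -0.0115, 0.0003], [-0.002, -0.0, -0.146]]
[[-0.0367, -0.017, 0.0003], [-0.002, -0.0, -0.146]]
[[-0.0338, -0.0222, 0.0003], [-0.002, -0.0, -0.146]]
[-0.14927904  0.22759208 -0.97290122]
```

play_rows(
  deltas=[
    [[-0.04, -0.006, 0], [-0.002, 0, -0.146], 0],
    [[-0.039, -0.012, 0], [-0.002, 0, -0.146], 0],
    [[-0.037, -0.017, 0], [-0.002, 0, -0.146], 0],
    [[-0.034, -0.022, 0.001], [0, 0, -0.146], 0],
    [[0, 0, 0], [0, 0, 0], 0],
    [[0, 0, 0], [0, 0, 0], 0],
  ],
)

```text
time: 7.82
tool_pos: [473.4, 45.4, 220.7]
tcp_rot: [179.5, 0.3, 138.1]
ft_force: [0.8, -0.2, 0.7]
finger_gap: 85.3
```

Run:
```python
from h import *
shot('w3')
```

```text
7.825 [473.4  45.4 220.7] [179.5   0.3 138.1] [ 0.8 -0.2  0.7]
```

View pics/w3.png

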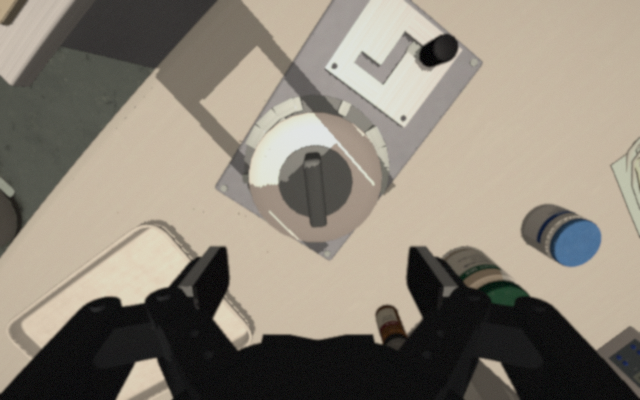

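Lever is in the far notch; rib top face runs from (313,167) to (317,226), lid outline spans about x 248–388.

Run:
```python
from h import *
import json
np.set_printoptions(precision=1,suppress=True)
c=cam('wrist',json.load(open('w3.json')))
q=back(c,[(313,167),(317,226)],137);print('rib',q,np.linalg.norm(q[0]-q[1]),q.mean(0),np.degrees(np.arctan2(*(q[1]-q[0])[1::-1])))
print('lever',back(c,[(443,46)],84))
plan([469.5,49.2,106],137,4)
```

```text
rib [[450.9  61.6 137. ]
 [488.4  32.  137. ]] 47.77066116093107 [469.6  46.8 137. ] -38.306194461353954
lever [[454.1 208.3  84. ]]
from [473.4  45.5 220.7] [179.6   0.3 138.2] d [  -3.9    3.7 -114.7] turn [0.4 0.3 1.2]
[[0.0015, -0.0002, 0.0287], [0.002, 0.001, 0.005]]
[[0.0015, -0.0001, 0.0287], [0.002, 0.001, 0.005]]
[[0.0014, -0.0001, 0.0287], [0.002, 0.001, 0.005]]
[[0.0014, -0.0, 0.0287], [0.002, 0.001, 0.005]]
```

play_rows(
  deltas=[
    [[0.001, 0.001, 0.025], [0.007, 0.005, -0.03], 0],
    [[0.001, 0, 0.03], [0, 0, 0], 0],
    [[0.001, 0, 0.03], [0, 0, 0], 0],
    [[0.001, 0, 0.02], [0, 0, 0], 0],
    [[0, 0, 0], [0, 0, 0], 0],
  ],
)

```text
time: 8.5
tool_pos: [471.5, 54.8, 113.6]
tcp_rot: [179.9, 0.1, 140.0]
ft_force: [-0.0, 0.1, 0.3]
finger_gap: 85.3
```

Run:
```python
from h import *
plan([469.5,48.5,101],140,2)
```

```text
from [471.5  54.8 113.6] [1.799e+02 1.000e-01 1.400e+02] d [ -2.   -6.3 -12.6] turn [ 0.1  0.1 -0. ]
[[-0.0012, -0.0031, 0.0063], [0.001, 0.001, -0.0]]
[[-0.0012, -0.0031, 0.0063], [0.001, 0.001, -0.0]]
```

play_rows(
  deltas=[
    [[-0.001, -0.003, 0.006], [0.001, 0.001, 0], 0],
    [[-0.001, -0.003, 0.006], [0, 0, 0], 0],
    [[0, 0, 0], [0, 0, 0], 0.5],
  ],
  force=40,
)

```text
time: 8.88
tool_pos: [470.5, 49.5, 103.3]
tcp_rot: [179.8, 0.1, 140.0]
ft_force: [-0.6, 0.5, 0.1]
finger_gap: 69.7
```

Run:
```python
from h import *
plan([469.5,48.5,101],140,1)
```

```text
from [470.5  49.5 103.3] [1.798e+02 1.000e-01 1.400e+02] d [-1.  -1.  -2.3] turn [0.2 0.1 0. ]
[[0.0002, -0.0014, 0.0023], [0.004, 0.003, 0.001]]
```

play_rows(
  deltas=[
    [[0, -0.001, 0.002], [0.002, 0, 0], 1],
    [[0, 0, 0], [0, 0, 0], 1],
    [[0, 0, 0], [0, 0, 0], 1],
    [[0, 0, 0], [0, 0, 0], 1],
    [[0, 0, 0], [0, 0, 0], 1],
  ],
  force=40,
)

```text
time: 9.5
tool_pos: [470.7, 48.4, 102.4]
tcp_rot: [179.9, 0.2, 140.0]
ft_force: [0.5, 1.2, -0.1]
finger_gap: 13.5
```

Run:
```python
from h import *
s=r.sense();print(s['wrist_torque'],s['joint_pos']); plan([469.5,48.5,101],140,1)
```

```text
[-0.08261041  0.05161464 -0.0099057 ] [-3.11311567e-01 -6.84086280e+00  1.13463985e+02 -4.35952417e-02
  7.30983163e+01 -5.03087893e+01]
from [470.7  48.4 102.4] [179.9   0.2 140. ] d [-1.2  0.1 -1.4] turn [0.1 0.2 0. ]
[[0.001, -0.0007, 0.0014], [0.003, 0.004, 0.0]]
```

play_rows(
  deltas=[
    [[0, 0, 0], [0, 0, -0.1], 1],
    [[0, 0, 0], [0, 0, -0.12], 1],
    [[0, 0, 0], [0, 0, -0.12], 1],
    [[0, 0, 0], [0, 0, -0.12], 1],
    [[0, 0, 0], [0, 0, -0.12], 1],
    [[0, 0, 0], [0, 0, -0.12], 1],
    [[0, 0, 0], [0, 0, -0.1], 1],
    [[0, 0, 0], [0, 0, 0], 1],
  ],
  force=60,
)

```text
time: 10.5
tool_pos: [470.9, 49.1, 102.5]
tcp_rot: [180.0, 0.3, -172.8]
ft_force: [-0.4, 0.1, 0.5]
finger_gap: 13.3
```

Run:
```python
from h import *
s=r.sense();print(s['wrist_torque'],s['ft_force']); plan([469.5,48.5,102],193.6,1)
```

```text
[0.00149417 0.14036102 0.00847757] [-0.44276295  0.14522202  0.45248758]
from [470.9  49.1 102.5] [ 180.     0.3 -172.8] d [-1.4 -0.6 -0.5] turn [-0.   0.3 -6.4]
[[0.0015, -0.0004, 0.0005], [-0.0, 0.005, -0.111]]
```

play_rows(
  deltas=[
    [[0, 0, 0], [0, 0, -0.05], 1],
    [[0, 0, 0], [0, 0, -0.05], 1],
    [[0, 0, 0], [0, 0, -0.03], 1],
    [[0, 0, 0], [0, 0, -0.02], 1],
  ],
)

```text
time: 11.0
tool_pos: [470.5, 49.5, 102.5]
tcp_rot: [180.0, 0.3, -164.6]
ft_force: [-1.8, 1.0, 1.9]
finger_gap: 13.4
```

Run:
```python
from h import *
s=r.sense();print(s['wrist_torque'],s['ft_force'],s['tcp_rot'])
```

```text
[ 0.10814123  0.32399444 -1.73256557] [-1.79835777  1.01202543  1.902246  ] [ 179.95636746    0.26703593 -164.56137364]
```

play_rows(
  deltas=[
    [[0, 0, 0], [0, 0, 0.015], 1],
    [[0, 0, -0.01], [0, 0, 0], 1],
    [[0, 0, -0.02], [0, 0, 0], 1],
    [[0, 0, -0.03], [0, 0, 0], 1],
    [[0, 0, -0.03], [0, 0, 0], 1],
    [[0, 0, -0.035], [0, 0, 0], 1],
    [[0, 0, 0], [0, 0, 0], 1],
  ],
)

```text
time: 11.88
tool_pos: [469.6, 48.7, 232.2]
tcp_rot: [-179.9, 0.2, -165.4]
ft_force: [-0.6, -0.5, -2.9]
finger_gap: 13.2
```

Run:
```python
from h import *
np.set_printoptions(precision=1,suppress=True)
s=r.sense();print(s['wrist_torque'],s['ft_force'],s['tcp_rot'],s['tool_pos'],s['joint_pos'])
c=cam('scene');print('scale corners, syringe',back(c,[(236,131),(206,110),(272,108),(210,168),(226,177)],0))
im=eyes.snapshot('scene');save(im[60:320,150:490],'s4')
```

```text
[-0.  0. -0.] [-0.6 -0.5 -2.9] [-179.9    0.2 -165.4] [469.6  48.7 232.2] [  -0.3  -13.   105.    -0.    87.8 -104.9]
scale corners, syringe [[474.4 565.7   0. ]
 [429.1 729.    0. ]
 [644.2 610.5   0. ]
 [322.7 445.7   0. ]
 [350.9 380.6   0. ]]
```

View pics/s4.png

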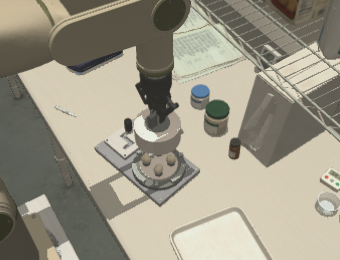

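Lid is held over the drum and the deck with eggs is visible (eggs at about (145,160), (171,159), (158,171) in the crop).

Run:
```python
from h import *
plan([495,372,225],194.6,7)
c=cam('scene');print(back(c,[(280,75),(310,138)],0))
```

```text
from [468.5  48.7 230. ] [-180.     0.  -165.4] d [ 26.5 323.3  -5. ] turn [-0.  0. -0.]
[[-0.0153, 0.0437, 0.0007], [-0.0, 0.0, -0.0]]
[[-0.0153, 0.0437, 0.0007], [-0.0, 0.0, -0.0]]
[[-0.0153, 0.0437, 0.0007], [-0.0, 0.0, -0.0]]
[[-0.0153, 0.0437, 0.0007], [-0.0, 0.0, -0.0]]
[[-0.0153, 0.0437, 0.0007], [-0.0, 0.0, -0.0]]
[[-0.0153, 0.0437, 0.0007], [-0.0, 0.0, -0.0]]
[[-0.0153, 0.0437, 0.0007], [-0.0, 0.0, -0.0]]
[[768.67519025 774.90353529   0.        ]
 [681.43249971 394.56293665   0.        ]]
```

play_rows(
  deltas=[
    [[-0.01, 0.025, 0], [0, 0, 0], 1],
    [[-0.015, 0.045, 0], [0, 0, 0], 1],
    [[-0.016, 0.045, 0], [0, 0, 0], 1],
    [[-0.016, 0.045, 0], [0, 0, 0], 1],
    [[-0.016, 0.045, 0], [0, 0, 0], 1],
    [[-0.016, 0.045, 0], [0, 0, 0], 1],
    [[-0.01, 0.03, 0], [0, 0, 0], 1],
    [[-0.003, 0.01, 0], [0, 0, 0], 1],
  ],
)

```text
time: 12.92
tool_pos: [488.6, 360.5, 212.7]
tcp_rot: [-179.6, -1.1, -165.4]
ft_force: [1.0, 0.9, -1.7]
finger_gap: 13.4
```

play_rows(
  deltas=[
    [[0, 0, 0.02], [0, 0, 0], 1],
    [[0, 0, 0.03], [0, 0, 0], 1],
    [[0, 0, 0.03], [0, 0, 0], 1],
    [[0, 0, 0.03], [0, 0, 0], 1],
    [[0, 0, 0.02], [0, 0, 0], 1],
    [[0, 0, 0], [0, 0, 0], 1],
  ],
)

```text
time: 13.68
tool_pos: [482.5, 349.5, 68.3]
tcp_rot: [-179.3, -1.6, -165.6]
ft_force: [-3.0, 2.7, 7.8]
finger_gap: 13.3
```

Run:
```python
from h import *
s=r.sense();p=s['tool_pos'];print(s['ft_force']);plan([p[0],p[1],69],s['tcp_rot'][2],1)
```

```text
[-3.01925341  2.69707606  7.79421796]
from [482.5 349.5  68.3] [-179.3   -1.6 -165.6] d [0.  0.  0.7] turn [-0.7 -1.6  0. ]
[[0.0, -0.0, -0.0007], [-0.012, -0.029, 0.0]]
```

play_rows(
  deltas=[
    [[0, 0, -0.01], [-0.012, -0.029, 0], 1],
    [[0, 0.015, -0.008], [0, 0, 0], 1],
    [[0, 0.015, 0], [0, 0, 0], 1],
    [[0, 0, 0], [0, 0, 0], 1],
    [[0, 0, 0], [0, 0, 0], 1],
  ],
)

```text
time: 14.3
tool_pos: [472.3, 375.2, 80.7]
tcp_rot: [-179.8, -0.4, -165.8]
ft_force: [0.1, -0.1, -2.9]
finger_gap: 13.5
```

Run:
```python
from h import *
s=r.sense();p=s['tool_pos'];print(s['ft_force']);plan([p[0],p[1],69],194.6,1)
```

```text
[ 0.05454659 -0.13355174 -2.9362997 ]
from [472.3 375.2  80.7] [-179.8   -0.4 -165.8] d [  0.    0.  -11.7] turn [-0.2 -0.4 -0.4]
[[-0.0001, 0.0, 0.0117], [-0.003, -0.007, -0.007]]
```

play_rows(
  deltas=[
    [[0, 0, 0.005], [-0.003, -0.007, 0], 1],
    [[0, 0, 0.004], [0, 0, 0], 1],
    [[0, 0, 0.003], [0, 0, 0], 1],
    [[0, 0, 0], [0, 0, 0], 1],
  ],
)

```text
time: 14.8
tool_pos: [473.3, 375.3, 68.7]
tcp_rot: [180.0, 0.1, -165.8]
ft_force: [-1.4, -0.4, 0.7]
finger_gap: 13.1
```

Run:
```python
from h import *
s=r.sense();p=s['tool_pos'];print(s['ft_force']);plan([p[0],p[1],69],194.6,1)
```

```text
[-1.43936077 -0.44163945  0.68290863]
from [473.3 375.3  68.7] [ 1.800e+02  1.000e-01 -1.658e+02] d [0.  0.  0.3] turn [ 0.   0.1 -0.4]
[[-0.0, 0.0, -0.0003], [0.001, 0.002, -0.007]]
```

play_rows(
  deltas=[
    [[0, 0, 0], [0, 0, 0], 0],
    [[0, 0, 0], [0, 0, 0], 0],
    [[0, 0, 0], [0, 0, 0], 0],
    [[0, 0, -0.02], [0, 0, 0], 0],
    [[0, 0, -0.04], [0, 0, 0], 0],
    [[0, 0, -0.05], [0, 0, 0], 0],
    [[0, 0, -0.04], [0, 0, 0], 0],
  ],
)

```text
time: 15.68
tool_pos: [471.4, 373.7, 222.9]
tcp_rot: [-179.9, -0.1, -165.8]
ft_force: [-0.5, 0.1, 0.6]
finger_gap: 85.2
```

Run:
```python
from h import *
s=r.sense();print(s['ft_force']);plan([470,49,215],148.6,8)
```

```text
[-0.5187546   0.10913531  0.59270952]
from [471.4 373.7 222.9] [-1.799e+02 -1.000e-01 -1.658e+02] d [  -1.4 -324.7   -7.9] turn [-0.1 -0.1 45.6]
[[0.0101, -0.0393, 0.0011], [-0.0, -0.0, 0.099]]
[[0.0062, -0.0401, 0.0011], [-0.0, -0.0, 0.099]]
[[0.0021, -0.0405, 0.001], [-0.0, -0.0, 0.099]]
[[-0.0019, -0.0405, 0.001], [-0.0, -0.0, 0.099]]
[[-0.0059, -0.0402, 0.001], [-0.0, -0.0, 0.099]]
[[-0.0099, -0.0394, 0.001], [-0.0, -0.0, 0.099]]
[[-0.0137, -0.0382, 0.001], [-0.0, -0.0, 0.099]]
[[-0.0174, -0.0367, 0.001], [-0.0, -0.0, 0.099]]
```

play_rows(
  deltas=[
    [[0.01, -0.039, 0], [0, 0, 0.099], 0.4],
    [[0.006, -0.04, 0], [0, 0, 0.099], 0.4],
    [[0.002, -0.04, 0], [0, 0, 0.099], 0.4],
    [[-0.002, -0.04, 0], [0, 0, 0.099], 0.4],
    [[-0.006, -0.04, 0], [0, 0, 0.099], 0.4],
    [[-0.01, -0.039, 0], [0, 0, 0.099], 0.4],
    [[-0.014, -0.038, 0.005], [0, 0, 0.099], 0.4],
    [[-0.015, -0.032, 0.005], [0, 0, 0.099], 0.4],
  ],
)

```text
time: 16.68
tool_pos: [473.5, 51.7, 233.1]
tcp_rot: [178.9, 1.0, 147.6]
ft_force: [0.8, 0.3, 0.2]
finger_gap: 51.2
```

play_rows(
  deltas=[
    [[0, 0, 0], [0, 0, 0], 0.4],
    [[0, 0, 0], [0, 0, 0], 0.4],
  ],
)

```text
time: 16.92
tool_pos: [473.8, 50.0, 235.7]
tcp_rot: [178.8, 1.1, 147.4]
ft_force: [-0.3, 0.9, -0.4]
finger_gap: 51.3
```

Run:
```python
from h import *
shot('w5');print(r.sense()['finger_gap'])
```

```text
16.925 [473.8  50.  235.7] [178.8   1.1 147.4] [-0.3  0.9 -0.4]
51.20373032133377
```

View pics/w5.png

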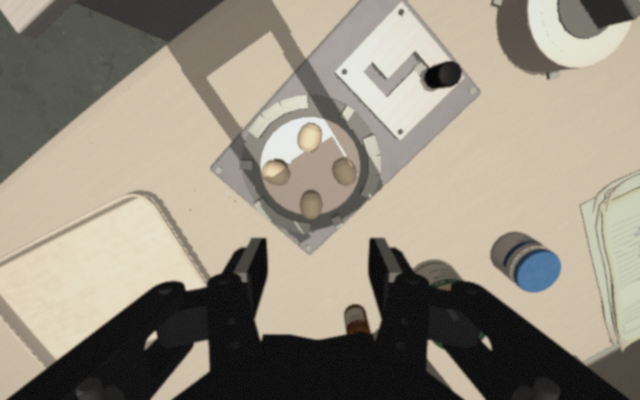

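Four eggs, at about (310,136), (276,172), (344,170), (311,205); lid stands upright at top right, lever in far notch.

Run:
```python
from h import *
import json
np.set_printoptions(precision=1,suppress=True)
c=cam('wrist',json.load(open('w5.json')))
e=back(c,[(310,136),(276,172),(344,170),(311,205)],65)
print(e,e.mean(0)); th=np.radians(13.6);R=np.array([[np.cos(th),-np.sin(th)],[np.sin(th),np.cos(th)]])
print('warmer coords',(e[:,:2]-[469.5,49])@R)
n=[(25,25),(-25,-25),(25,-25),(-25,25)];print('nominal',n,np.array(n)@R.T+[469.5,49])
print(back(c,[(140,193)],20))
img=cv2.imread('pics/w5.png');cv2.imwrite('pics/w5c.png',cv2.resize(img[90:250,200:420],None,fx=3.5,fy=3.5,interpolation=cv2.INTER_CUBIC))
```

```text
[[436.8  68.4  65. ]
 [448.8  18.2  65. ]
 [485.7  79.3  65. ]
 [499.4  29.1  65. ]] [467.7  48.7  65. ]
warmer coords [[-27.2  26.5]
 [-27.4 -25.1]
 [ 22.8  25.6]
 [ 24.3 -26.3]]
nominal [(25, 25), (-25, -25), (25, -25), (-25, 25)] [[487.9  79.2]
 [451.1  18.8]
 [499.7  30.6]
 [439.3  67.4]]
[[ 384.1 -148.    20. ]]
```

View pics/w5c.png

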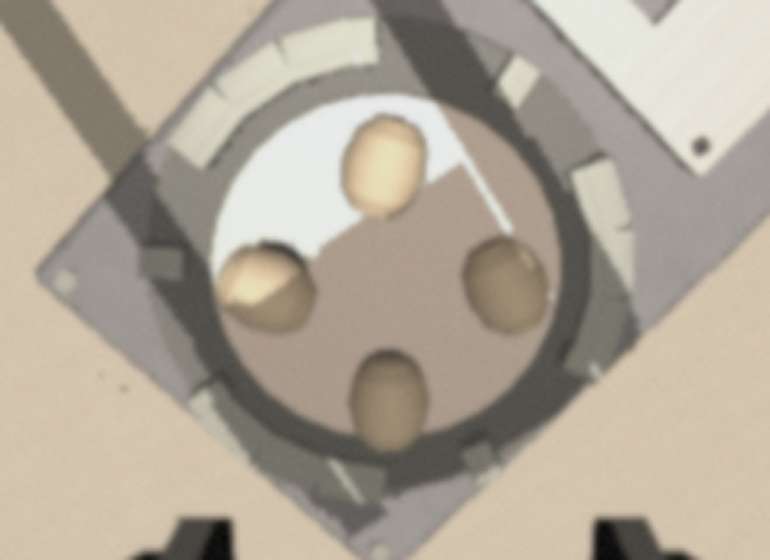

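Orientation in the tool view: top, bottom and right eggs lie roughly along tool x (jaws along tool y fit the 25 mm width), the left egg lies across.

Run:
```python
from h import *
plan([499.5,30,95],148.6,5)
```

```text
from [473.9  50.2 235.7] [178.8   1.1 147.5] d [  25.6  -20.2 -140.7] turn [ 1.2  1.1 -1.1]
[[-0.0059, -0.0012, 0.0282], [0.004, 0.004, -0.004]]
[[-0.006, -0.0011, 0.0282], [0.004, 0.004, -0.004]]
[[-0.0062, -0.0011, 0.0282], [0.004, 0.004, -0.004]]
[[-0.0063, -0.001, 0.0282], [0.004, 0.004, -0.004]]
[[-0.0064, -0.0009, 0.0282], [0.004, 0.004, -0.004]]
```

play_rows(
  deltas=[
    [[-0.006, -0.001, 0.028], [0.004, 0.004, -0.004], 0.4],
    [[-0.006, -0.001, 0.028], [0.004, 0.004, -0.004], 0.4],
    [[-0.006, -0.001, 0.028], [0.004, 0.004, -0.004], 0.4],
    [[-0.006, -0.001, 0.028], [0.004, 0.004, -0.004], 0.4],
    [[-0.006, -0.001, 0.022], [0.004, 0.004, -0.004], 0.4],
    [[0, 0, 0], [0, 0, 0], 0.4],
  ],
)

```text
time: 17.73
tool_pos: [502.2, 37.6, 102.3]
tcp_rot: [179.7, 0.2, 149.5]
ft_force: [-0.4, 0.5, 0.2]
finger_gap: 51.3
```

Run:
```python
from h import *
plan([499.5,30,53],148.6,3)
```

```text
from [502.2  37.6 102.3] [179.7   0.2 149.5] d [ -2.7  -7.6 -49.3] turn [0.3 0.2 0.9]
[[-0.0005, -0.0027, 0.0164], [0.001, 0.001, 0.005]]
[[-0.0005, -0.0027, 0.0164], [0.001, 0.001, 0.005]]
[[-0.0005, -0.0027, 0.0164], [0.001, 0.001, 0.005]]
```

play_rows(
  deltas=[
    [[-0.001, -0.008, 0.01], [0.003, 0.003, 0.015], 0.4],
    [[0, 0, 0.01], [0, 0, 0], 0.4],
    [[0, 0, 0.01], [0, 0, 0], 0.4],
    [[0, 0, 0.01], [0, 0, 0], 0.4],
    [[0, 0, 0.005], [0, 0, 0], 0.4],
  ],
)

```text
time: 18.35
tool_pos: [500.8, 31.1, 57.9]
tcp_rot: [179.8, 0.3, 148.7]
ft_force: [0.1, -0.0, -0.8]
finger_gap: 51.4
```

Run:
```python
from h import *
plan([499.5,30,53],148.6,1)
```

```text
from [500.8  31.1  57.9] [179.8   0.3 148.7] d [-1.3 -1.1 -4.9] turn [0.2 0.3 0.1]
[[0.0006, -0.0016, 0.0049], [0.004, 0.004, 0.002]]
```

play_rows(
  deltas=[
    [[0, -0.001, 0.005], [0.003, 0.003, 0], 0.4],
    [[0, 0, 0], [0, 0, 0], 1],
    [[0, 0, 0], [0, 0, 0], 1],
    [[0, 0, 0], [0, 0, 0], 1],
    [[0, 0, -0.015], [0, 0, 0], 1],
    [[0, 0, -0.03], [0, 0, 0], 1],
    [[0, 0, -0.04], [0, 0, 0], 1],
    [[0, 0, -0.02], [0, 0, 0], 1],
  ],
  force=20,
)

```text
time: 19.35
tool_pos: [499.8, 30.1, 163.1]
tcp_rot: [180.0, 0.0, 148.7]
ft_force: [-0.6, 0.2, -0.9]
finger_gap: 22.8
```

Run:
```python
from h import *
plan([490,-265,150],148.6,7)
c=cam('scene');save(eyes.snapshot('scene')[150:400,230:480],'s6')
```

```text
from [499.8  30.1 163.1] [180.    0.  148.7] d [  -9.8 -295.1  -13.1] turn [0.  0.  0.1]
[[-0.0207, -0.0368, 0.0019], [0.0, 0.0, 0.0]]
[[-0.0207, -0.0367, 0.0019], [0.0, 0.0, 0.0]]
[[-0.0207, -0.0367, 0.0019], [0.0, 0.0, 0.0]]
[[-0.0207, -0.0367, 0.0019], [0.0, 0.0, 0.0]]
[[-0.0207, -0.0367, 0.0019], [0.0, 0.0, 0.0]]
[[-0.0207, -0.0367, 0.0019], [0.0, 0.0, 0.0]]
[[-0.0208, -0.0367, 0.0019], [0.0, 0.0, 0.0]]
```

View pics/s6.png

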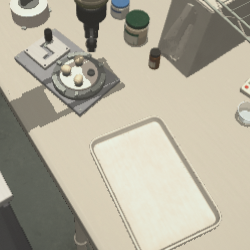

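Gripped egg is up, three remain on the deck; tray unmoved, corners in the full picture near (322,297), (387,267), (449,370).

play_rows(
  deltas=[
    [[-0.015, -0.025, 0], [0, 0, 0], 1],
    [[-0.021, -0.037, 0], [0, 0, 0], 1],
    [[-0.021, -0.037, 0], [0, 0, 0], 1],
    [[-0.021, -0.037, 0], [0, 0, 0], 1],
    [[-0.021, -0.037, 0], [0, 0, 0], 1],
    [[-0.021, -0.037, 0], [0, 0, 0], 1],
    [[-0.015, -0.025, 0.02], [0, 0, 0], 1],
    [[-0.005, -0.01, 0.03], [0, 0, 0], 1],
  ],
)

```text
time: 20.4
tool_pos: [497.9, -261.5, 122.8]
tcp_rot: [179.7, 1.0, 148.9]
ft_force: [-0.2, 0.2, 0.0]
finger_gap: 23.1
```

play_rows(
  deltas=[
    [[0, 0, 0.03], [0, 0, 0], 1],
    [[0, 0, 0.02], [0, 0, 0], 1],
    [[0, 0, 0.01], [0, 0, 0], 1],
    [[0, 0, 0], [0, 0, 0], 1],
  ],
)

```text
time: 20.9
tool_pos: [497.2, -262.6, 59.3]
tcp_rot: [179.7, 0.9, 148.7]
ft_force: [-0.4, 0.2, -0.7]
finger_gap: 23.3
```

Run:
```python
from h import *
s=r.sense();p=s['tool_pos'];print(s['finger_gap'],s['ft_force']);plan([p[0],p[1],5],148.6,3)
```

```text
23.2692952266873 [-0.35948356  0.16948306 -0.74229954]
from [ 497.2 -262.6   59.3] [179.7   0.9 148.7] d [  0.    0.  -54.3] turn [0.3 0.9 0.1]
[[0.0003, -0.0001, 0.0181], [0.002, 0.005, 0.001]]
[[0.0002, -0.0001, 0.0181], [0.002, 0.005, 0.001]]
[[0.0001, -0.0, 0.0181], [0.002, 0.005, 0.001]]
```

play_rows(
  deltas=[
    [[0, 0, 0.012], [0.004, 0.015, 0], 1],
    [[0, 0, 0.012], [0, 0, 0], 1],
    [[0, 0, 0.01], [0, 0, 0], 1],
    [[0, 0, 0.007], [0, 0, 0], 1],
    [[0, 0, 0.005], [0, 0, 0], 1],
    [[0, 0, 0.002], [0, 0, 0], 1],
    [[0, 0, 0], [0, 0, 0], 1],
  ],
)

```text
time: 21.78
tool_pos: [499.0, -263.3, 10.2]
tcp_rot: [180.0, 0.1, 148.8]
ft_force: [0.1, 0.6, -0.7]
finger_gap: 23.1
```

play_rows(
  deltas=[
    [[0, 0, 0.003], [0, 0, 0], 1],
    [[0, 0, 0.002], [0, 0, 0], 1],
    [[0, 0, 0], [0, 0, 0], 1],
  ],
)

```text
time: 22.15
tool_pos: [499.5, -263.6, 5.7]
tcp_rot: [180.0, 0.2, 148.8]
ft_force: [-0.2, -0.0, 0.4]
finger_gap: 23.1
```

play_rows(
  deltas=[
    [[0, 0, 0.002], [0, 0, 0], 1],
    [[0, 0, 0], [0, 0, 0], 0.9],
  ],
)

```text
time: 22.4
tool_pos: [499.6, -263.7, 3.7]
tcp_rot: [180.0, 0.2, 148.8]
ft_force: [-0.6, 0.3, -0.1]
finger_gap: 23.1
```

play_rows(
  deltas=[
    [[0, 0, 0], [0, 0, 0], 0.6],
    [[0, 0, 0], [0, 0, 0], 0.4],
    [[0, 0, 0], [0, 0, 0], 0.4],
    [[0, 0, -0.02], [0, 0, 0], 0.4],
    [[0, 0, -0.04], [0, 0, 0], 0.4],
    [[0, 0, -0.05], [0, 0, 0], 0.4],
    [[0, 0, -0.03], [0, 0, 0], 0.4],
  ],
)

```text
time: 23.28
tool_pos: [497.7, -262.5, 149.1]
tcp_rot: [180.0, 0.0, 148.8]
ft_force: [-0.3, -1.0, 0.6]
finger_gap: 51.3
```

Run:
```python
from h import *
shot('w7'); plan([486.8,79.2,130],148.6,7)
```

```text
23.275 [ 497.7 -262.5  149.1] [180.    0.  148.8] [-0.3 -1.   0.6]
from [ 499.4 -263.6  153.4] [180.    0.3 148.8] d [-12.6 342.8 -23.4] turn [0.  0.3 0.2]
[[0.0269, 0.0409, 0.0032], [0.0, 0.001, 0.0]]
[[0.027, 0.0409, 0.0032], [0.0, 0.001, 0.0]]
[[0.027, 0.0409, 0.0032], [0.0, 0.001, 0.0]]
[[0.027, 0.0409, 0.0033], [0.0, 0.001, 0.0]]
[[0.027, 0.0409, 0.0033], [0.0, 0.001, 0.0]]
[[0.027, 0.0409, 0.0033], [0.0, 0.001, 0.0]]
[[0.027, 0.0409, 0.0033], [0.0, 0.001, 0.0]]
```

View pics/w7.png

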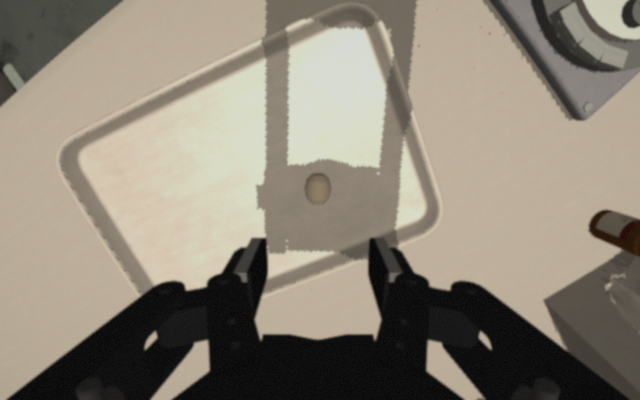

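Egg lies in the tray at (318,188), inside the rim. Next egg (right one).

play_rows(
  deltas=[
    [[0.018, 0.028, 0], [0, 0, 0], 0.4],
    [[0.027, 0.041, 0], [0, 0, 0], 0.4],
    [[0.027, 0.041, 0], [0, 0, 0], 0.4],
    [[0.027, 0.041, 0], [0, 0, 0], 0.4],
    [[0.027, 0.041, 0], [0, 0, 0], 0.4],
    [[0.027, 0.041, 0], [0, 0, 0], 0.4],
    [[0.02, 0.03, 0], [0, 0, 0], 0.4],
    [[0.007, 0.01, 0], [0, 0, 0], 0.4],
  ],
)

```text
time: 24.32
tool_pos: [490.7, 70.1, 165.9]
tcp_rot: [179.7, 1.4, 148.6]
ft_force: [-0.2, 0.3, 0.5]
finger_gap: 51.3
```

play_rows(
  deltas=[
    [[0, 0, 0], [0, 0, 0], 0.4],
    [[0, 0, 0.015], [0, 0, 0], 0.4],
    [[0, 0, 0.01], [0, 0, 0], 0.4],
    [[0, 0, 0], [0, 0, 0], 0.4],
  ],
)

```text
time: 24.82
tool_pos: [491.5, 67.1, 139.6]
tcp_rot: [179.7, 1.4, 148.5]
ft_force: [0.1, -0.2, -1.5]
finger_gap: 51.5
```

Run:
```python
from h import *
plan([486.8,79.2,53],148.6,1)
```

```text
from [491.5  67.1 139.6] [179.7   1.4 148.5] d [ -4.7  12.1 -86.6] turn [ 0.3  1.4 -0.1]
[[0.0125, 0.0074, 0.0863], [0.005, 0.025, -0.002]]
```

play_rows(
  deltas=[
    [[0.01, 0.008, 0.01], [0.005, 0.024, 0], 0.4],
    [[0, 0, 0.015], [0, 0, 0], 0.4],
    [[0, 0, 0.015], [0, 0, 0], 0.4],
    [[0, 0, 0.01], [0, 0, 0], 0.4],
    [[0, 0, 0.005], [0, 0, 0], 0.4],
    [[0, 0, 0], [0, 0, 0], 0.4],
  ],
)

```text
time: 25.58
tool_pos: [486.2, 79.2, 79.2]
tcp_rot: [-179.9, -0.1, 148.4]
ft_force: [-0.3, -0.1, -0.1]
finger_gap: 51.1
```

Run:
```python
from h import *
plan([486.8,79.2,53],148.6,1)
```

```text
from [486.2  79.2  79.2] [-1.799e+02 -1.000e-01  1.484e+02] d [  0.6  -0.  -26.2] turn [-0.1 -0.1 -0.2]
[[-0.0005, 0.0003, 0.0262], [-0.002, -0.003, -0.003]]
```

play_rows(
  deltas=[
    [[0, 0, 0.01], [0, 0, 0], 0.4],
    [[0, 0, 0.01], [0, 0, 0], 0.4],
    [[0, 0, 0.005], [0, 0, 0], 0.4],
    [[0, 0, 0], [0, 0, 0], 0.4],
  ],
)

```text
time: 26.08
tool_pos: [486.8, 79.2, 53.2]
tcp_rot: [-179.9, -0.1, 148.4]
ft_force: [-1.2, -0.2, 0.7]
finger_gap: 51.3
```

play_rows(
  deltas=[
    [[0, 0, 0], [0, 0, 0], 1],
    [[0, 0, 0], [0, 0, 0], 1],
    [[0, 0, 0], [0, 0, 0], 1],
    [[0, 0, 0], [0, 0, 0], 1],
    [[0, 0, -0.015], [0, 0, 0], 1],
    [[0, 0, -0.03], [0, 0, 0], 1],
    [[0, 0, -0.03], [0, 0, 0], 1],
    [[0, 0, -0.02], [0, 0, 0], 1],
  ],
)

```text
time: 27.08
tool_pos: [486.5, 79.2, 153.3]
tcp_rot: [-179.9, -0.1, 148.4]
ft_force: [-0.4, 0.0, 0.4]
finger_gap: 24.9
```

Run:
```python
from h import *
plan([435,-255,130],148.6,7)
```

```text
from [486.5  79.2 153.3] [-1.799e+02 -1.000e-01  1.484e+02] d [ -51.5 -334.2  -23.3] turn [-0.1 -0.1 -0.2]
[[-0.0187, -0.0445, 0.0034], [-0.0, -0.0, -0.0]]
[[-0.0187, -0.0445, 0.0034], [-0.0, -0.0, -0.0]]
[[-0.0187, -0.0445, 0.0034], [-0.0, -0.0, -0.0]]
[[-0.0187, -0.0446, 0.0034], [-0.0, -0.0, -0.0]]
[[-0.0187, -0.0446, 0.0033], [-0.0, -0.0, -0.0]]
[[-0.0186, -0.0446, 0.0033], [-0.0, -0.0, -0.0]]
[[-0.0186, -0.0446, 0.0033], [-0.0, -0.0, -0.0]]
```

play_rows(
  deltas=[
    [[-0.013, -0.03, 0], [0, 0, 0], 1],
    [[-0.019, -0.045, 0], [0, 0, 0], 1],
    [[-0.019, -0.045, 0], [0, 0, 0], 1],
    [[-0.019, -0.045, 0], [0, 0, 0], 1],
    [[-0.019, -0.045, 0], [0, 0, 0], 1],
    [[-0.019, -0.045, 0], [0, 0, 0], 1],
    [[-0.014, -0.035, 0.01], [0, 0, 0], 1],
    [[-0.005, -0.013, 0.02], [0, 0, 0], 1],
  ],
)

```text
time: 28.08
tool_pos: [441.6, -256.5, 139.7]
tcp_rot: [179.8, 1.1, 148.7]
ft_force: [0.1, -0.0, -0.7]
finger_gap: 24.3
```

play_rows(
  deltas=[
    [[0, 0, 0.02], [0, 0, 0], 1],
    [[0, 0, 0.02], [0, 0, 0], 1],
    [[0, 0, 0.02], [0, 0, 0], 1],
    [[0, 0, 0], [0, 0, 0], 1],
  ],
)

```text
time: 28.58
tool_pos: [442.7, -259.6, 81.6]
tcp_rot: [179.8, 1.3, 148.5]
ft_force: [-0.3, 0.2, 0.9]
finger_gap: 24.2
```

```bash
cat >> h.py <<'E'
def tray_moved():
    a=cv2.imread('pics/scene0.png'); b=np.ascontiguousarray(eyes.snapshot('scene')[:,:,::-1])
    # far/right side rim patches, seldom hidden by the arm
    for u,v in ((389,268),(450,367),(420,320),(410,384)):
        t=a[v-9:min(v+10,400),u-9:u+10]; w=b[v-25:min(v+26,400),u-25:u+26]; m=cv2.matchTemplate(w,t,cv2.TM_CCOEFF_NORMED)
        _,q,_,l=cv2.minMaxLoc(m); print('tray patch',(u,v),'shift',(l[0]-16,l[1]-16),'score',round(q,2))
E
python3 - <<'E'
from h import *
tray_moved()
s=r.sense();p=s['tool_pos'];print(s['finger_gap'],s['ft_force']);plan([p[0],p[1],5],148.6,3)
E
```

```text
tray patch (389, 268) shift (8, 12) score 0.5
tray patch (450, 367) shift (0, 0) score 1.0
tray patch (420, 320) shift (0, 0) score 1.0
tray patch (410, 384) shift (0, 0) score 1.0
24.794833138992516 [-0.32288638  0.21497995 -0.15045   ]
from [ 443.5 -260.2   82.9] [179.8   1.4 148.5] d [  0.    0.  -77.9] turn [ 0.1  1.4 -0.1]
[[0.0006, -0.0001, 0.026], [0.001, 0.008, -0.001]]
[[0.0004, -0.0, 0.026], [0.001, 0.008, -0.001]]
[[0.0002, -0.0, 0.026], [0.001, 0.008, -0.001]]
```

play_rows(
  deltas=[
    [[0, 0, 0.015], [0.002, 0.022, 0], 1],
    [[0, 0, 0.015], [0, 0, 0], 1],
    [[0, 0, 0.015], [0, 0, 0], 1],
    [[0, 0, 0.012], [0, 0, 0], 1],
    [[0, 0, 0.008], [0, 0, 0], 1],
    [[0, 0, 0.004], [0, 0, 0], 1],
    [[0, 0, 0.002], [0, 0, 0], 1],
    [[0, 0, 0], [0, 0, 0], 1],
  ],
)

```text
time: 29.62
tool_pos: [447.1, -262.4, 13.9]
tcp_rot: [180.0, 0.6, 148.5]
ft_force: [0.6, -0.0, 0.6]
finger_gap: 24.7
```

play_rows(
  deltas=[
    [[0, 0, 0.004], [0, 0.01, 0], 1],
    [[0, 0, 0.004], [0, 0, 0], 1],
    [[0, 0, 0.002], [0, 0, 0], 1],
    [[0, 0, 0], [0, 0, 0], 1],
  ],
)

```text
time: 30.12
tool_pos: [447.7, -262.8, 3.9]
tcp_rot: [180.0, 0.0, 148.5]
ft_force: [1.1, -0.7, -0.9]
finger_gap: 24.1
```

play_rows(
  deltas=[
    [[0, 0, 0], [0, 0, 0], 0.6],
    [[0, 0, 0], [0, 0, 0], 0.4],
    [[0, 0, 0], [0, 0, 0], 0.4],
    [[0, 0, -0.02], [0, 0, 0], 0.4],
    [[0, 0, -0.04], [0, 0, 0], 0.4],
    [[0, 0, -0.05], [0, 0, 0], 0.4],
    [[0, 0, -0.03], [0, 0, 0], 0.4],
  ],
)

```text
time: 31.0
tool_pos: [445.3, -261.2, 144.6]
tcp_rot: [180.0, -0.3, 148.5]
ft_force: [-0.5, 0.3, -0.3]
finger_gap: 51.7
```

Run:
```python
from h import *
plan([438,68,150],148.6,7)
```

```text
from [ 445.3 -261.2  144.6] [180.   -0.3 148.5] d [ -7.3 329.2   5.4] turn [ 0.  -0.3 -0.1]
[[0.0255, 0.0395, -0.0006], [0.0, -0.001, -0.0]]
[[0.0255, 0.0396, -0.0006], [0.0, -0.001, -0.0]]
[[0.0255, 0.0396, -0.0007], [0.0, -0.001, -0.0]]
[[0.0254, 0.0396, -0.0007], [0.0, -0.001, -0.0]]
[[0.0254, 0.0396, -0.0007], [0.0, -0.001, -0.0]]
[[0.0254, 0.0396, -0.0007], [0.0, -0.001, -0.0]]
[[0.0254, 0.0396, -0.0008], [0.0, -0.001, -0.0]]
```

play_rows(
  deltas=[
    [[0.018, 0.028, 0], [0, 0, 0], 0.4],
    [[0.026, 0.04, 0], [0, 0, 0], 0.4],
    [[0.026, 0.04, 0], [0, 0, 0], 0.4],
    [[0.026, 0.04, 0], [0, 0, 0], 0.4],
    [[0.026, 0.04, 0], [0, 0, 0], 0.4],
    [[0.026, 0.04, 0], [0, 0, 0], 0.4],
    [[0.02, 0.03, 0], [0, 0, 0], 0.4],
    [[0.007, 0.012, 0], [0, 0, 0], 0.4],
  ],
)

```text
time: 32.0
tool_pos: [440.3, 66.9, 150.8]
tcp_rot: [179.9, 0.4, 148.3]
ft_force: [1.0, -0.1, -0.8]
finger_gap: 51.3
```

play_rows(
  deltas=[
    [[0, 0, 0], [0, 0, 0], 0.4],
    [[0, 0, 0.015], [0, 0, 0], 0.4],
    [[0, 0, 0.01], [0, 0, 0], 0.4],
    [[0, 0, 0], [0, 0, 0], 0.4],
  ],
)

```text
time: 32.5
tool_pos: [440.3, 64.4, 123.2]
tcp_rot: [180.0, 0.4, 148.2]
ft_force: [-0.2, 0.6, -0.5]
finger_gap: 51.9
```

Run:
```python
from h import *
plan([438,68,53],148.6,1)
```

```text
from [440.3  64.4 123.2] [180.    0.4 148.2] d [ -2.3   3.6 -70.2] turn [ 0.   0.4 -0.4]
[[0.0043, 0.0018, 0.0702], [0.001, 0.007, -0.007]]
```

play_rows(
  deltas=[
    [[0.004, 0.002, 0.01], [0, 0.007, -0.007], 0.4],
    [[0, 0, 0.015], [0, 0, 0], 0.4],
    [[0, 0, 0.015], [0, 0, 0], 0.4],
    [[0, 0, 0.005], [0, 0, 0], 0.4],
    [[0, 0, 0], [0, 0, 0], 0.4],
  ],
)

```text
time: 33.12
tool_pos: [437.2, 67.7, 74.1]
tcp_rot: [-180.0, -0.1, 148.6]
ft_force: [-0.4, -0.4, -0.6]
finger_gap: 51.3
```

Run:
```python
from h import *
plan([438,68,53],148.6,1)
```

```text
from [437.2  67.7  74.1] [-1.800e+02 -1.000e-01  1.486e+02] d [  0.8   0.3 -21.1] turn [-0.  -0.1 -0. ]
[[-0.0006, 0.0007, 0.0211], [-0.0, -0.002, -0.001]]
```

play_rows(
  deltas=[
    [[0, 0, 0.008], [0, 0, 0], 0.4],
    [[0, 0, 0.008], [0, 0, 0], 0.4],
    [[0, 0, 0.004], [0, 0, 0], 0.4],
    [[0, 0, 0], [0, 0, 0], 0.4],
  ],
)

```text
time: 33.62
tool_pos: [437.8, 67.8, 53.5]
tcp_rot: [180.0, -0.1, 148.6]
ft_force: [-0.1, 0.4, -1.0]
finger_gap: 51.3
```

play_rows(
  deltas=[
    [[0, 0, 0], [0, 0, 0], 1],
    [[0, 0, 0], [0, 0, 0], 1],
    [[0, 0, 0], [0, 0, 0], 1],
    [[0, 0, 0], [0, 0, 0], 1],
    [[0, 0, -0.015], [0, 0, 0], 1],
    [[0, 0, -0.03], [0, 0, 0], 1],
    [[0, 0, -0.03], [0, 0, 0], 1],
    [[0, 0, -0.02], [0, 0, 0], 1],
  ],
)

```text
time: 34.62
tool_pos: [437.3, 67.7, 153.5]
tcp_rot: [-180.0, -0.1, 148.6]
ft_force: [0.3, -0.1, -1.1]
finger_gap: 23.7
```

Run:
```python
from h import *
plan([480,-330,130],148.6,8)
```

```text
from [437.3  67.7 153.5] [-1.800e+02 -1.000e-01  1.486e+02] d [  42.7 -397.7  -23.5] turn [-0.  -0.1 -0. ]
[[-0.0305, -0.0396, 0.0029], [-0.0, -0.0, -0.0]]
[[-0.0305, -0.0396, 0.0029], [-0.0, -0.0, -0.0]]
[[-0.0305, -0.0396, 0.0029], [-0.0, -0.0, -0.0]]
[[-0.0305, -0.0396, 0.0029], [-0.0, -0.0, -0.0]]
[[-0.0305, -0.0396, 0.0029], [-0.0, -0.0, -0.0]]
[[-0.0305, -0.0396, 0.0029], [-0.0, -0.0, -0.0]]
[[-0.0305, -0.0396, 0.0029], [-0.0, -0.0, -0.0]]
[[-0.0305, -0.0396, 0.0029], [-0.0, -0.0, -0.0]]
```

play_rows(
  deltas=[
    [[-0.02, -0.027, 0], [0, 0, 0], 1],
    [[-0.032, -0.042, 0], [0, 0, 0], 1],
    [[-0.032, -0.042, 0], [0, 0, 0], 1],
    [[-0.032, -0.042, 0], [0, 0, 0], 1],
    [[-0.032, -0.042, 0], [0, 0, 0], 1],
    [[-0.032, -0.042, 0], [0, 0, 0], 1],
    [[-0.032, -0.042, 0], [0, 0, 0], 1],
    [[-0.022, -0.028, 0.01], [0, 0, 0], 1],
  ],
)

```text
time: 35.62
tool_pos: [484.0, -327.4, 159.5]
tcp_rot: [179.7, 1.0, 148.9]
ft_force: [0.1, 0.7, 1.0]
finger_gap: 23.4
```

play_rows(
  deltas=[
    [[-0.008, -0.01, 0.015], [0, 0, 0], 1],
    [[0, 0, 0.02], [0, 0, 0], 1],
    [[0, 0, 0.02], [0, 0, 0], 1],
    [[0, 0, 0.02], [0, 0, 0], 1],
    [[0, 0, 0], [0, 0, 0], 1],
  ],
)

```text
time: 36.25
tool_pos: [486.0, -337.6, 79.3]
tcp_rot: [179.6, 0.7, 148.9]
ft_force: [-0.1, -0.0, 1.4]
finger_gap: 23.7
```

Run:
```python
from h import *
tray_moved()
s=r.sense();p=s['tool_pos'];print(s['finger_gap'],s['ft_force']);plan([p[0],p[1],4],148.6,1)
```

```text
tray patch (389, 268) shift (-1, -2) score 0.54
tray patch (450, 367) shift (0, 0) score 1.0
tray patch (420, 320) shift (8, 13) score 0.99
tray patch (410, 384) shift (0, 0) score 1.0
23.31676948300509 [ 0.19983133 -0.85711545  0.14301812]
from [ 486.6 -338.1   80.5] [179.6   0.8 148.9] d [  0.    0.  -76.5] turn [0.4 0.8 0.3]
[[0.0011, -0.0005, 0.0765], [0.007, 0.014, 0.006]]
```

play_rows(
  deltas=[
    [[0, 0, 0.015], [0.006, 0.012, 0], 1],
    [[0, 0, 0.015], [0, 0, 0], 1],
    [[0, 0, 0.015], [0, 0, 0], 1],
    [[0, 0, 0.012], [0, 0, 0], 1],
    [[0, 0, 0.006], [0, 0, 0], 1],
    [[0, 0, 0.003], [0, 0, 0], 1],
    [[0, 0, 0.002], [0, 0, 0], 1],
    [[0, 0, 0], [0, 0, 0], 1],
  ],
)

```text
time: 37.3
tool_pos: [488.4, -338.4, 9.7]
tcp_rot: [-180.0, 0.3, 149.0]
ft_force: [-0.8, 0.2, -0.1]
finger_gap: 23.8
```

play_rows(
  deltas=[
    [[0, 0, 0.004], [0, 0.005, 0], 1],
    [[0, 0, 0.002], [0, 0, 0], 1],
    [[0, 0, 0], [0, 0, 0], 1],
  ],
)

```text
time: 37.67
tool_pos: [489.0, -338.9, 4.2]
tcp_rot: [-180.0, 0.1, 149.0]
ft_force: [-0.0, -0.3, -0.3]
finger_gap: 23.6
```

play_rows(
  deltas=[
    [[0, 0, 0], [0, 0, 0], 0.6],
    [[0, 0, 0], [0, 0, 0], 0.4],
    [[0, 0, 0], [0, 0, 0], 0.4],
    [[0, 0, -0.02], [0, 0, 0], 0.4],
    [[0, 0, -0.04], [0, 0, 0], 0.4],
    [[0, 0, -0.05], [0, 0, 0], 0.4],
    [[0, 0, -0.03], [0, 0, 0], 0.4],
  ],
)

```text
time: 38.55
tool_pos: [487.6, -337.7, 149.7]
tcp_rot: [180.0, -0.2, 149.0]
ft_force: [-0.4, 0.6, -0.2]
finger_gap: 51.5
```

Run:
```python
from h import *
plan([450,18.5,150],40,11)
```

```text
from [ 487.6 -337.7  149.7] [180.   -0.2 149. ] d [-3.760e+01  3.562e+02  3.000e-01] turn [-1.00e-01 -1.00e-01  1.09e+02]
[[0.0196, 0.026, 0.0], [-0.0, -0.0, 0.173]]
[[0.0238, 0.0222, 0.0], [-0.0, -0.0, 0.173]]
[[0.0273, 0.0178, 0.0], [-0.0, -0.0, 0.173]]
[[0.0299, 0.0128, 0.0], [-0.0, -0.0, 0.173]]
[[0.0317, 0.0075, 0.0], [-0.0, -0.0, 0.173]]
[[0.0325, 0.0019, 0.0], [-0.0, -0.0, 0.173]]
[[0.0324, -0.0037, 0.0], [-0.0, -0.0, 0.173]]
[[0.0312, -0.0092, 0.0], [-0.0, -0.0, 0.173]]
[[0.0292, -0.0144, -0.0], [-0.0, -0.0, 0.173]]
[[0.0263, -0.0192, -0.0], [-0.0, -0.0, 0.173]]
[[0.0226, -0.0235, -0.0], [-0.0, -0.0, 0.173]]
```

play_rows(
  deltas=[
    [[0.02, 0.026, 0], [0, 0, 0.173], 0.4],
    [[0.024, 0.022, 0], [0, 0, 0.173], 0.4],
    [[0.027, 0.018, 0], [0, 0, 0.173], 0.4],
    [[0.03, 0.013, 0], [0, 0, 0.173], 0.4],
    [[0.032, 0.007, 0], [0, 0, 0.173], 0.4],
    [[0.032, 0.002, 0], [0, 0, 0.173], 0.4],
    [[0.032, -0.004, 0], [0, 0, 0.173], 0.4],
    [[0.031, -0.009, 0], [0, 0, 0.173], 0.4],
  ],
)

```text
time: 39.55
tool_pos: [468.7, -76.7, 167.8]
tcp_rot: [178.7, 0.2, 67.0]
ft_force: [0.3, -0.5, 0.2]
finger_gap: 51.1
```

play_rows(
  deltas=[
    [[0.029, -0.014, 0], [0, 0, 0.173], 0.4],
    [[0.026, -0.019, 0], [0, 0, 0.173], 0.4],
    [[0.015, -0.015, 0], [0, 0, 0.15], 0.4],
    [[0, 0, 0], [0, 0, 0], 0.4],
  ],
)

```text
time: 40.05
tool_pos: [465.9, 13.3, 173.7]
tcp_rot: [178.5, -0.9, 37.7]
ft_force: [-0.4, -0.6, 0.7]
finger_gap: 51.2
```

Run:
```python
from h import *
shot('w8')
plan([450,18.5,120],40,2)
```

```text
40.05 [465.9  13.3 173.7] [178.5  -0.9  37.7] [-0.4 -0.6  0.7]
from [466.1  12.6 173.7] [178.4  -0.9  37.8] d [-16.1   5.9 -53.7] turn [ 1.6 -0.8 -2.2]
[[-0.005, -0.008, 0.0266], [0.014, -0.007, -0.019]]
[[-0.0046, -0.0077, 0.0267], [0.014, -0.007, -0.019]]
```

View pics/w8.png

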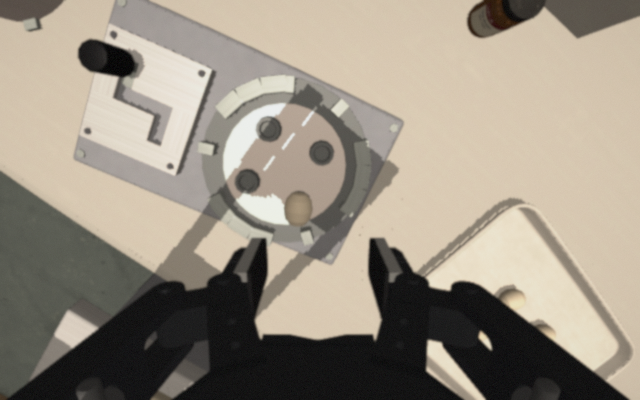

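Only the last egg remains, at (298,208), long axis along the picture's vertical; two eggs visible in the tray.

play_rows(
  deltas=[
    [[-0.004, -0.008, 0.015], [0.014, -0.007, -0.019], 0.4],
    [[-0.005, -0.008, 0.02], [0.014, -0.007, -0.019], 0.4],
    [[0, 0, 0.015], [0, 0, 0], 0.4],
    [[0, 0, 0], [0, 0, 0], 0.4],
  ],
)

```text
time: 40.6
tool_pos: [447.5, 17.6, 119.0]
tcp_rot: [-179.8, 0.1, 40.3]
ft_force: [-0.3, 0.1, -0.1]
finger_gap: 51.5
```

Run:
```python
from h import *
import json
print(back(cam('wrist',json.load(open('w8.json'))),[(298,208)],65))
plan([450,18.5,53],40,1)
```

```text
[[450.00772058  17.63095637  65.        ]]
from [447.5  17.6 119. ] [-1.798e+02  1.000e-01  4.030e+01] d [  2.5   0.9 -66. ] turn [-0.2  0.1  0.3]
[[0.0027, 0.0011, 0.066], [-0.003, 0.002, 0.005]]
```

play_rows(
  deltas=[
    [[0.002, 0.001, 0.01], [-0.003, 0, 0], 0.4],
    [[0, 0, 0.015], [0, 0, 0], 0.4],
    [[0, 0, 0.015], [0, 0, 0], 0.4],
    [[0, 0, 0.008], [0, 0, 0], 0.4],
    [[0, 0, 0], [0, 0, 0], 0.4],
  ],
)

```text
time: 41.22
tool_pos: [449.8, 17.8, 67.3]
tcp_rot: [-180.0, 0.1, 40.3]
ft_force: [0.3, -0.3, -0.6]
finger_gap: 51.1
```

Run:
```python
from h import *
plan([450,18.2,53],40,1)
```

```text
from [449.8  17.8  67.3] [-1.80e+02  1.00e-01  4.03e+01] d [  0.2   0.4 -14.3] turn [-0.   0.1  0.3]
[[0.0004, -0.0001, 0.0143], [-0.0, 0.002, 0.005]]
```

play_rows(
  deltas=[
    [[0, 0, 0.008], [0, 0, 0], 0.4],
    [[0, 0, 0.005], [0, 0, 0], 0.4],
    [[0, 0, 0.001], [0, 0, 0], 0.4],
  ],
)

```text
time: 41.6
tool_pos: [450.6, 17.8, 53.3]
tcp_rot: [180.0, 0.1, 40.3]
ft_force: [-0.3, -0.2, 0.4]
finger_gap: 51.8
```

play_rows(
  deltas=[
    [[0, 0, 0], [0, 0, 0], 1],
    [[0, 0, 0], [0, 0, 0], 1],
    [[0, 0, 0], [0, 0, 0], 1],
    [[0, 0, 0], [0, 0, 0], 1],
    [[0, 0, -0.015], [0, 0, 0], 1],
    [[0, 0, -0.03], [0, 0, 0], 1],
    [[0, 0, -0.03], [0, 0, 0], 1],
    [[0, 0, -0.02], [0, 0, 0], 1],
  ],
)

```text
time: 42.6
tool_pos: [450.0, 18.0, 153.2]
tcp_rot: [180.0, 0.1, 40.3]
ft_force: [0.5, 0.4, 0.3]
finger_gap: 23.4
```

Run:
```python
from h import *
tray_moved();plan([425,-320,140],40,7)
```

```text
tray patch (389, 268) shift (0, 0) score 1.0
tray patch (450, 367) shift (0, 0) score 1.0
tray patch (420, 320) shift (0, 0) score 1.0
tray patch (410, 384) shift (0, 0) score 1.0
from [451.5  17.9 156.1] [179.8  -0.   40.3] d [ -26.5 -337.9  -16.1] turn [ 0.2 -0.   0.3]
[[-0.0341, 0.0344, 0.0024], [0.0, -0.0, 0.001]]
[[-0.0341, 0.0344, 0.0024], [0.0, -0.0, 0.001]]
[[-0.0341, 0.0344, 0.0023], [0.0, -0.0, 0.001]]
[[-0.034, 0.0344, 0.0023], [0.0, -0.0, 0.001]]
[[-0.034, 0.0345, 0.0023], [0.0, -0.0, 0.001]]
[[-0.034, 0.0345, 0.0023], [0.0, -0.0, 0.001]]
[[-0.034, 0.0345, 0.0023], [0.0, -0.0, 0.001]]
```

play_rows(
  deltas=[
    [[-0.024, 0.024, 0], [0, 0, 0], 1],
    [[-0.034, 0.034, 0], [0, 0, 0], 1],
    [[-0.034, 0.034, 0], [0, 0, 0], 1],
    [[-0.034, 0.034, 0], [0, 0, 0], 1],
    [[-0.034, 0.034, 0], [0, 0, 0], 1],
    [[-0.034, 0.034, 0], [0, 0, 0], 1],
    [[-0.026, 0.027, 0.01], [0, 0, 0], 1],
    [[-0.012, 0.012, 0.015], [0, 0, 0], 1],
  ],
)

```text
time: 43.65
tool_pos: [428.1, -320.4, 138.3]
tcp_rot: [179.2, -0.4, 40.5]
ft_force: [-0.0, 0.2, -0.6]
finger_gap: 22.9
```

play_rows(
  deltas=[
    [[0, 0, 0.015], [0, 0, 0], 1],
    [[0, 0, 0.02], [0, 0, 0], 1],
    [[0, 0, 0.02], [0, 0, 0], 1],
    [[0, 0, 0], [0, 0, 0], 1],
  ],
)

```text
time: 44.15
tool_pos: [427.9, -318.5, 79.8]
tcp_rot: [179.4, -0.4, 40.5]
ft_force: [0.3, -0.1, -0.1]
finger_gap: 22.9
```

Run:
```python
from h import *
tray_moved()
s=r.sense();print(s['finger_gap'],s['ft_force']);plan([425,-320,4],40,1)
```

```text
tray patch (389, 268) shift (-11, 5) score 0.42
tray patch (450, 367) shift (0, 0) score 1.0
tray patch (420, 320) shift (0, 0) score 1.0
tray patch (410, 384) shift (0, 0) score 1.0
22.985757562040572 [-0.32175011 -0.02917144  0.32042936]
from [ 428.6 -319.    81. ] [179.3  -0.4  40.5] d [ -3.6  -1.  -77. ] turn [ 0.7 -0.4  0.5]
[[-0.0039, -0.0025, 0.077], [0.012, -0.007, 0.008]]
```

play_rows(
  deltas=[
    [[-0.003, -0.001, 0.015], [0.012, -0.007, 0], 1],
    [[0, 0, 0.015], [0, 0, 0], 1],
    [[0, 0, 0.015], [0, 0, 0], 1],
    [[0, 0, 0.012], [0, 0, 0], 1],
    [[0, 0, 0.006], [0, 0, 0], 1],
    [[0, 0, 0.003], [0, 0, 0], 1],
    [[0, 0, 0.002], [0, 0, 0], 1],
    [[0, 0, 0], [0, 0, 0], 1],
  ],
)

```text
time: 45.2
tool_pos: [427.0, -320.7, 10.4]
tcp_rot: [179.9, 0.0, 40.5]
ft_force: [1.2, 0.5, -0.1]
finger_gap: 22.7
```

play_rows(
  deltas=[
    [[0, 0, 0.004], [0, 0, 0], 1],
    [[0, 0, 0.002], [0, 0, 0], 1],
    [[0, 0, 0], [0, 0, 0], 1],
  ],
)

```text
time: 45.58
tool_pos: [427.6, -321.3, 4.8]
tcp_rot: [179.8, -0.0, 40.5]
ft_force: [0.4, 0.3, 0.2]
finger_gap: 23.3
```

play_rows(
  deltas=[
    [[0, 0, 0], [0, 0, 0], 0.6],
    [[0, 0, 0], [0, 0, 0], 0.4],
    [[0, 0, 0], [0, 0, 0], 0.4],
    [[0, 0, -0.02], [0, 0, 0], 0.4],
    [[0, 0, -0.04], [0, 0, 0], 0.4],
    [[0, 0, -0.05], [0, 0, 0], 0.4],
    [[0, 0, -0.03], [0, 0, 0], 0.4],
  ],
)

```text
time: 46.45
tool_pos: [425.1, -319.0, 145.3]
tcp_rot: [-179.8, 0.0, 40.5]
ft_force: [0.5, -0.4, 0.1]
finger_gap: 51.1
```

Run:
```python
from h import *
shot('w9');plan([455,210.5,150],103.6,13)
```

```text
46.45 [ 425.1 -319.   145.3] [-179.8    0.    40.5] [ 0.5 -0.4  0.1]
from [ 426.6 -320.2  149.3] [179.9   0.   40.5] d [ 28.4 530.7   0.7] turn [  0.1   0.1 -63.1]
[[0.0282, -0.0296, -0.0001], [0.0, 0.0, -0.085]]
[[0.0306, -0.0271, -0.0001], [0.0, 0.0, -0.085]]
[[0.0328, -0.0244, -0.0001], [0.0, 0.0, -0.085]]
[[0.0347, -0.0216, -0.0001], [0.0, 0.0, -0.085]]
[[0.0364, -0.0186, -0.0001], [0.0, 0.0, -0.085]]
[[0.0379, -0.0154, -0.0001], [0.0, 0.0, -0.085]]
[[0.039, -0.0122, -0.0001], [0.0, 0.0, -0.085]]
[[0.0399, -0.0088, -0.0001], [0.0, 0.0, -0.085]]
[[0.0405, -0.0054, -0.0001], [0.0, 0.0, -0.085]]
[[0.0408, -0.002, -0.0001], [0.0, 0.0, -0.085]]
[[0.0409, 0.0015, -0.0001], [0.0, 0.0, -0.085]]
[[0.0406, 0.005, -0.0001], [0.0, 0.0, -0.085]]
[[0.04, 0.0084, -0.0001], [0.0, 0.0, -0.085]]
```

View pics/w9.png

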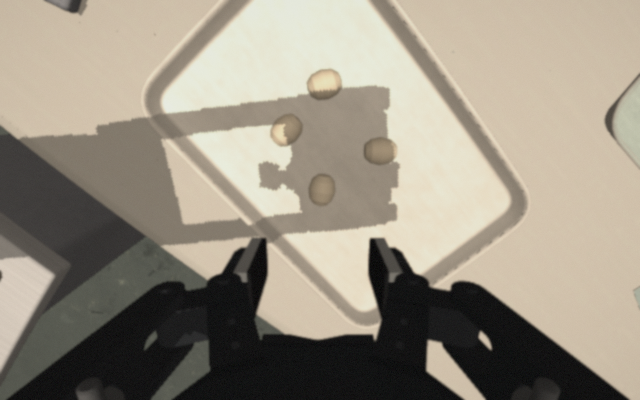

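All four eggs lie in the tray at (324,84), (286,130), (380,151), (321,189), well inside the rim. Now the lever.

play_rows(
  deltas=[
    [[0.02, -0.021, -0.01], [0, 0, -0.085], 0.3],
    [[0.031, -0.027, 0], [0, 0, -0.085], 0.2],
    [[0.033, -0.024, 0], [0, 0, -0.085], 0.1],
    [[0.035, -0.022, 0], [0, 0, -0.085], 0],
    [[0.036, -0.019, 0], [0, 0, -0.085], 0],
    [[0.038, -0.015, 0], [0, 0, -0.085], 0],
    [[0.039, -0.012, 0], [0, 0, -0.085], 0],
    [[0.04, -0.009, 0], [0, 0, -0.085], 0],
  ],
)

```text
time: 47.5
tool_pos: [442.4, 0.7, 160.6]
tcp_rot: [179.5, 0.2, 80.4]
ft_force: [0.5, -0.3, 0.2]
finger_gap: 85.3
```

play_rows(
  deltas=[
    [[0.04, -0.005, 0], [0, 0, -0.085], 0],
    [[0.041, -0.002, 0], [0, 0, -0.085], 0],
    [[0.041, 0.001, 0], [0, 0, -0.085], 0],
    [[0.04, 0.005, 0], [0, 0, -0.085], 0],
    [[0.03, 0.006, 0], [0, 0, -0.06], 0],
    [[0.01, 0.003, 0], [0, 0, 0], 0],
    [[0, 0, 0], [0, 0, 0], 0],
  ],
)

```text
time: 48.38
tool_pos: [446.9, 213.2, 158.9]
tcp_rot: [179.6, 0.4, 104.3]
ft_force: [-0.7, -0.1, -0.5]
finger_gap: 85.4
```

Run:
```python
from h import *
plan([455,210.5,105],103.6,3)
```

```text
from [446.9 213.2 158.9] [179.6   0.4 104.3] d [  8.1  -2.7 -53.9] turn [0.4 0.4 0.7]
[[-0.0014, 0.0023, 0.018], [0.002, 0.002, 0.004]]
[[-0.0014, 0.0023, 0.018], [0.002, 0.002, 0.004]]
[[-0.0015, 0.0024, 0.018], [0.002, 0.002, 0.004]]
```

play_rows(
  deltas=[
    [[-0.002, 0.004, 0.015], [0.004, 0.004, 0.008], 0],
    [[-0.002, 0.004, 0.02], [0.003, 0.003, 0.004], 0],
    [[0, 0, 0.015], [0, 0, 0], 0],
    [[0, 0, 0], [0, 0, 0], 0],
  ],
)

```text
time: 48.88
tool_pos: [456.4, 207.0, 104.8]
tcp_rot: [-179.9, 0.0, 103.2]
ft_force: [-0.3, 0.7, -0.4]
finger_gap: 85.4
```

Run:
```python
from h import *
plan([455,210.5,50],103.6,1)
```

```text
from [456.4 207.  104.8] [-179.9    0.   103.2] d [ -1.4   3.5 -54.8] turn [-0.1  0.  -0.4]
[[0.0038, -0.0004, 0.0548], [-0.002, 0.001, -0.007]]
```

play_rows(
  deltas=[
    [[0.004, 0, 0.01], [0, 0, -0.007], 0],
    [[0, 0, 0.015], [0, 0, 0], 0],
    [[0, 0, 0.014], [0, 0, 0], 0],
    [[0, 0, 0.008], [0, 0, 0], 0],
    [[0, 0, 0], [0, 0, 0], 0],
  ],
)

```text
time: 49.5
tool_pos: [455.4, 211.0, 55.0]
tcp_rot: [-179.9, 0.0, 103.6]
ft_force: [0.1, 0.9, -0.3]
finger_gap: 85.3
```

Run:
```python
from h import *
plan([455,210.5,50],103.6,1)
```

```text
from [455.4 211.   55. ] [-179.9    0.   103.6] d [-0.4 -0.5 -5. ] turn [-0.1  0.  -0. ]
[[-0.0004, -0.0005, 0.005], [-0.001, 0.001, -0.0]]
```

play_rows(
  deltas=[
    [[0, 0, 0.005], [0, 0, 0], 0.5],
    [[0, 0, 0], [0, 0, 0], 1],
    [[0, 0, 0], [0, 0, 0], 1],
    [[0, 0, 0], [0, 0, 0], 1],
    [[0, 0, 0], [0, 0, 0], 1],
    [[0, 0, 0], [0, 0, 0], 1],
  ],
  force=25,
)

```text
time: 50.25
tool_pos: [456.1, 211.2, 50.8]
tcp_rot: [180.0, 0.0, 103.6]
ft_force: [-0.1, 0.6, -1.6]
finger_gap: 22.8
```

play_rows(
  deltas=[
    [[0, -0.006, 0], [0, 0, 0], 1],
    [[0, -0.006, 0], [0, 0, 0], 1],
    [[0, -0.006, 0], [0, 0, 0], 1],
    [[0, -0.004, 0], [0, 0, 0], 1],
    [[0, 0, 0], [0, 0, 0], 1],
  ],
)

```text
time: 50.88
tool_pos: [433.0, 205.7, 50.8]
tcp_rot: [180.0, 0.0, 103.6]
ft_force: [0.7, -0.7, -0.6]
finger_gap: 23.2
```

Run:
```python
from h import *
plan([431.9,204.9,50],103.6,1)
```

```text
from [433.  205.7  50.8] [180.    0.  103.6] d [-1.1 -0.8 -0.8] turn [0. 0. 0.]
[[-0.0005, -0.0012, 0.0008], [0.0, 0.0, 0.0]]
```

play_rows(
  deltas=[
    [[-0.007, -0.001, 0], [0, 0, 0], 1],
    [[-0.008, 0, 0], [0, 0, 0], 1],
    [[-0.008, 0, 0], [0, 0, 0], 1],
    [[-0.008, 0, 0], [0, 0, 0], 1],
    [[-0.007, 0, 0], [0, 0, 0], 1],
    [[0, 0, 0], [0, 0, 0], 1],
  ],
)

```text
time: 51.62
tool_pos: [441.9, 165.2, 50.8]
tcp_rot: [180.0, 0.0, 103.6]
ft_force: [-0.3, 0.7, -1.7]
finger_gap: 23.2
```

Run:
```python
from h import *
plan([441.3,166,50],103.6,1)
```

```text
from [441.9 165.2  50.8] [180.    0.  103.6] d [-0.6  0.8 -0.8] turn [ 0.  0. -0.]
[[0.0009, -0.0004, 0.0008], [0.0, 0.001, -0.001]]
```

play_rows(
  deltas=[
    [[0.001, -0.006, 0], [0, 0, 0], 1],
    [[0, -0.007, 0], [0, 0, 0], 1],
    [[0, -0.006, 0], [0, 0, 0], 1],
    [[0, -0.005, 0], [0, 0, 0], 1],
    [[0, -0.001, 0], [0, 0, 0], 1],
  ],
)

```text
time: 52.25
tool_pos: [415.2, 160.6, 50.8]
tcp_rot: [180.0, 0.0, 103.6]
ft_force: [0.7, 0.9, -1.0]
finger_gap: 23.4
```

Run:
```python
from h import *
plan([418,160.5,50],103.6,1);print(r.sense()['ft_force'])
```

```text
from [415.2 160.6  50.8] [180.    0.  103.6] d [ 2.8 -0.1 -0.8] turn [0. 0. 0.]
[[-0.0007, 0.0027, 0.0008], [0.0, 0.0, 0.0]]
[ 0.71608498  0.86629736 -0.9594305 ]
```

play_rows(
  deltas=[
    [[0, 0, 0], [0, 0, 0], 0],
    [[0, 0, 0], [0, 0, 0], 0],
    [[0, 0, 0], [0, 0, 0], 0],
    [[0, 0, 0], [0, 0, 0], 0],
    [[0, 0, -0.03], [0, 0, 0], 0],
    [[0, 0, -0.05], [0, 0, 0], 0],
    [[0, 0, -0.05], [0, 0, 0], 0],
    [[0, 0, -0.04], [0, 0, 0], 0],
  ],
)

```text
time: 53.25
tool_pos: [412.7, 159.9, 221.5]
tcp_rot: [-179.5, 0.0, 103.6]
ft_force: [0.5, 0.3, -0.3]
finger_gap: 85.2
```

play_rows(
  deltas=[
    [[0, 0, -0.02], [0, 0, 0], 0],
    [[0, 0, 0], [0, 0, 0], 0],
    [[0, 0, 0], [0, 0, 0], 0],
  ],
)

```text
time: 53.62
tool_pos: [414.6, 160.4, 245.2]
tcp_rot: [-179.9, 0.0, 103.6]
ft_force: [-0.0, -0.0, 0.5]
finger_gap: 85.0
```

Run:
```python
from h import *
im=shot('w10');save(eyes.snapshot('scene'),'s10'); tray_moved()
```

```text
53.625 [414.6 160.4 245.2] [-179.9    0.   103.6] [-0.  -0.   0.5]
tray patch (389, 268) shift (-7, -1) score 0.99
tray patch (450, 367) shift (-8, -2) score 0.92
tray patch (420, 320) shift (-1, 10) score 0.99
tray patch (410, 384) shift (11, -11) score 0.99
```

View pics/w10.png

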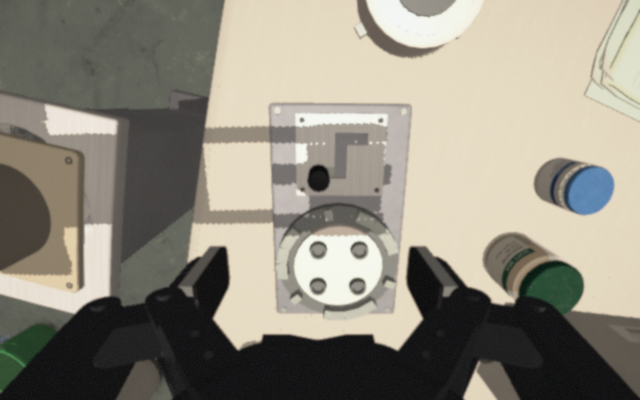

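View pics/s10.png

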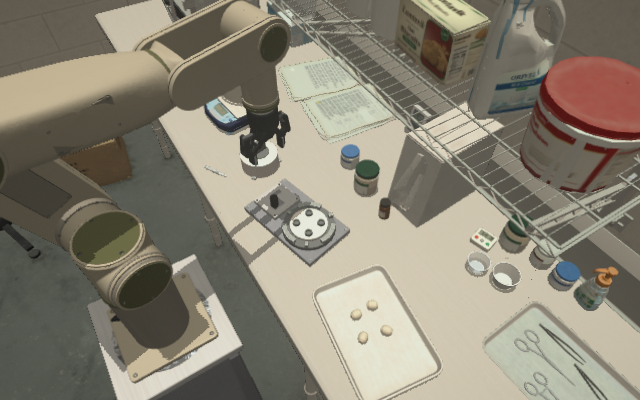

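Tray has just been nudged (about 8 px), with all four eggs still in it at (357,315), (372,305), (386,330), (363,337); the deck is empty, the lid upright, the lever back near (318,179). A numeric check of the lever before handing in.

Run:
```python
from h import *
import json
c=cam('wrist',json.load(open('w10.json')))
g=back(c,[(318,180)],84)[0,:2];th=np.radians(13.6);R=np.array([[np.cos(th),-np.sin(th)],[np.sin(th),np.cos(th)]])
print(g,'gate coords',(g-[436.6,185.3])@R)
s=r.sense();print(s['time'],s['ft_force'],np.abs(s['qd']).max());r.hand_in()
```

```text
[414.97696677 160.9075767 ] gate coords [-26.75243097 -18.62399844]
53.775 [ 0.23667503 -0.51471027  0.44318989] 0.1311658526869948
the job is handed in; nothing more can be done
```

The job is done and handed in at 53.8 s, in the order asked:
- **Vent opened:** I worked the lever to the far notch, where it met the end of the slot at about 9 N.
- **Lid:** I turned it anticlockwise to the firm stop, lifted it off and set it upright on the bench to the left, at about (473, 375) mm.
- **Eggs:** All four were on the deck. I laid each one in the tray, released about 1–2 mm above the floor.
- **Vent shut:** I worked the lever back to the near notch.

My last checks showed:
- The deck is empty and the lid is upright, clear of the warmer and tray. The seed jar, drops bottle and syringe look untouched.
- The lever measured (-26.8, -18.6) mm in gate coordinates against the nominal (-24, -20). That is within play plus camera error, but I felt no end force when returning it.
- The tray had shifted about 8 pixels in the last scene picture, after the last egg was down and while the arm was away from it. All four eggs were still inside it.

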